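# Clamp the check valves in the marking jig and switch it on

## Robot

A 6-joint arm with a two-finger parallel gripper is mounted at the origin on the work surface. World frame = base frame: x ahead of the robot, y to its left, z up, the work surface at z = 0. Lengths are in m, angles in rad, forces in N, time in s.
With the tool pointing down it reaches from about 0.225 to 0.875 m from the base axis. Payload 3.4 kg.
Tool frame: the origin (TCP) lies on the centre line of the jaws, within the pads' length; the fingertips stand 19 mm ahead of it and the grasp point (between the pads) is the TCP; z points along the fingers, y is the direction in which the jaws open and shut (so a half turn about z gives the same grasp; the last joint's range is limited). The gripper opens to 85 mm and grips with 20 to 120 N. Pads are 22 mm wide; open, the fingers measure 114 mm over their backs; the gripper's body (76 mm by 85 mm) begins 54 mm behind the grasp point. The pads swing forward as they close: fully open they stand 13 mm farther back than shut.
Start: joints at [0.996, 0.276, 1.505, -0, 1.361, -0.121], TCP at [0.252, 0.517, 0.25] pointing down, gripper open.
Joint ranges: [-2.89, 2.89], [-0.75, 2.08], [0.22, 2.7], [-1.18, 4.32], [0.11, 2.71], [-2.7, 2.7]. Speed limits (rad/s): [2.57, 2.57, 3.14, 3.14, 3.14, 3.14].

## Interface

Orientations are given as a unit quaternion [w, x, y, z].
In Python, from rig import monitor, eyes, manip, models gives the robot as it stands.
- The arm moves only by the tool send_rows, never from a script. Its argument "deltas" is a list of rows, each an object with "dp": the shift along the world's x, y, z each as a share of 0.12 m, from -1 to 1, a list of three; "rotation": the turn, a rotation vector about the world's x, y, z each as a share of 0.5 rad, from -1 to 1, a list of three. In form: [{"dp": [dx, dy, dz], "rotation": [rx, ry, rz]}, ...]. A call has 1 to 12 rows; each row is the pose to reach, as a shift and turn from the pose commanded when the call began; what a row does not reach only later rows make up. A row lasts 1/12 s, in which the tool goes at most 41.7 mm and 7.16 degrees, less where a joint would pass 70% of its speed; a pose out of reach is approached as far as the arm can. A call with a number of a shift or a turn outside -1 to 1 is refused whole. A call with a gripper value outside its range is refused whole. "fingers" is the closure, from -1 (fully open) to 1 (shut), set as the call begins (left out, the last holds). The fingers move at their own pace and stop on an object; "grip_force" is the grip in N (left out, the last holds). Time passes only in rows, so rows that repeat a pose let the fingers close. It gives the time, the measured TCP pose, the force and the opening at its end, in the units of the state.
- monitor.get_state(): the state, without advancing time (a new reading comes with each control period).
- eyes.get_image(name): name is "scene" or "top" or "wrist"; returns a dict with "color" (400x640x3 uint8, red, green, blue), "depth" (400x640 float32, m along the optical axis (not along the pixel's ray), 0 where there is no reading), "mtx" (3x3 intrinsics, pixels), "rvec" (rotation vector, rad) and "tvec" (3), from world to camera coordinates, as OpenCV has them. Camera axes: x right, y down, z forward; pixel columns grow to the right and rows downward; lengths in m; the calibration is good to about 2 mm. A picture is of the moment at which its call begins.
- manip.sign_off(): hands the job in, once; it reports no verdict.
Trained networks look in a picture, given as the dict that the camera call returned (one of the last four; its "shot" number tells which), for a name from the list of things; names that differ only in an ending like _2 or _b are one class to them, and where a whole thing is asked for, a point or a joint stands for the part that bears it (a point fixed in the world has none). Each returns a list of dicts, best first, with "score" (0 to 1); they miss things now and then, are a little off and sometimes report something else, mostly with a low value. They report only what shows in the picture. A call takes as long as a camera call. They do not tell look-alikes from the thing itself.
- models.find_in(name, picture): "box" ([left, top, right, bottom] in pixels, round what is visible of it).
The state is a dict: "clock": time; "qpos": joint angles; "qd": joint speeds; "effort": joint torques, N m; "position": TCP position; "ee_rot": TCP orientation; "contact_force": force on the tool from outside, world axes, zero at the start; "moment": the same for the moment, N m; "width": finger opening in m.
Only numpy, scipy, OpenCV 4.12 (cv2) and the standard library are available. Lean on these libraries where they do the work, as an engineer would, in place of code of your own. Each camera call takes 0.05 s, during which the arm holds its last target.

## Task

Lay every steel check valve from the bench into a cradle of the grey jig, one to a cradle, resting down in the V supports with its length along them, and press all three yellow straps down until they click shut, over an empty cradle too. Only then pull the red lockout plug out of the control block and leave it in the green tray, and last of all slide the white-ridged switch across to the green mark. Leave the other things on the bench where they are.

Things in the scene. Friction and masses are not known exactly. Their poses are not given: they have to be found in the camera images.
- jig: Grey clamping jig fixed to the bench: base plate 150 (x) by 310 (y) by 12 mm with three V cradles in a row along its y, 97 mm apart. Origin: centre of the plate's underside. Each cradle is two black 16 mm wide V supports centred 40 mm either side of the cradle's middle along the jig's x, leaving 64 mm free between them; the V tops stand 35 mm above the bench.
- control: Grey control block fixed to the bench, 150 (x) by 100 (y) by 50 mm high. Origin: centre of its underside. Socket of the lockout plug in its top at x = +38 mm, y = 0; flush slide switch at x = -35 mm. Its corners carry screw heads 1.5 mm high.
- tray: Open green tray fixed to the bench, outside 130 (x) by 120 (y) by 30 mm high, walls and floor 4 to 5 mm. Origin: centre of its underside.
- plug_head (a point): Centre of the red head of the lockout plug. Head 32 (own x) by 16 (own y) by 30 mm high, z up; below it a black blade 20 by 10 mm reaching 29 mm under the head. At the start the head's underside rests on the control block (its axes along the block's) and a sprung ball holds the blade: straight up, it lets go at about 5 to 12 N within the first 6 mm; clear after 30 mm. 50 g.
- switch (a joint): Flush slide switch on the control block, m: 0 = off (red mark), 0.014 = on (green mark), sliding along the block's +y. A detent pushes it to the nearer end (about 5 to 8 N to start it, passing over at 0.007).
- ridge (a point): Middle of the switch's white ridge, 4 mm above the slide's surface: ridge 22 (block x) by 8 (block y) by 8 mm high. Moves with the switch.
- strap0 (a joint): Yellow strap of cradle 0 (at the jig's +y end), rad: 0 = standing open against its stop, 1.05 = shut. A weak spring (under 0.1 N m) holds it open; from about 0.35 rad on a sprung detent resists (4 to 12 N at the roller), and passes over at about 0.5 to 0.7 rad, from where it pulls the strap shut and holds it (resting at 0.98 to 1.05). To reopen, lift the free end with 5 to 12 N.
- strap0_tip (a point): Centre of the black free-turning roller (10 mm diameter, 18 mm long) at the free end (tab) of strap0, moving with it. Strap 20 mm wide, 4 mm thick, hinged along the jig's x; from the cradle's middle the hinge lies 40 mm along the jig's +x and 45 mm along its +y, 45.5 mm above the bench. Shut, this point is 58 mm along -y from the hinge and 10 mm above it; open, 20 mm and 55 mm.
- cradle0 (a point): Where the centre of a valve lies when seated in cradle 0: middle between its two V supports, 38 mm above the bench, valve's long axis along this point's x (the jig's x). Site fixed to the jig.
- strap1 (a joint): Yellow strap of cradle 1 (at the jig's middle), rad: 0 = standing open against its stop, 1.05 = shut. A weak spring (under 0.1 N m) holds it open; from about 0.35 rad on a sprung detent resists (4 to 12 N at the roller), and passes over at about 0.5 to 0.7 rad, from where it pulls the strap shut and holds it (resting at 0.98 to 1.05). To reopen, lift the free end with 5 to 12 N.
- strap1_tip (a point): Centre of the black free-turning roller (10 mm diameter, 18 mm long) at the free end (tab) of strap1, moving with it. Strap 20 mm wide, 4 mm thick, hinged along the jig's x; from the cradle's middle the hinge lies 40 mm along the jig's +x and 45 mm along its +y, 45.5 mm above the bench. Shut, this point is 58 mm along -y from the hinge and 10 mm above it; open, 20 mm and 55 mm.
- cradle1 (a point): Where the centre of a valve lies when seated in cradle 1: middle between its two V supports, 38 mm above the bench, valve's long axis along this point's x (the jig's x). Site fixed to the jig.
- strap2 (a joint): Yellow strap of cradle 2 (at the jig's -y end), rad: 0 = standing open against its stop, 1.05 = shut. A weak spring (under 0.1 N m) holds it open; from about 0.35 rad on a sprung detent resists (4 to 12 N at the roller), and passes over at about 0.5 to 0.7 rad, from where it pulls the strap shut and holds it (resting at 0.98 to 1.05). To reopen, lift the free end with 5 to 12 N.
- strap2_tip (a point): Centre of the black free-turning roller (10 mm diameter, 18 mm long) at the free end (tab) of strap2, moving with it. Strap 20 mm wide, 4 mm thick, hinged along the jig's x; from the cradle's middle the hinge lies 40 mm along the jig's +x and 45 mm along its +y, 45.5 mm above the bench. Shut, this point is 58 mm along -y from the hinge and 10 mm above it; open, 20 mm and 55 mm.
- cradle2 (a point): Where the centre of a valve lies when seated in cradle 2: middle between its two V supports, 38 mm above the bench, valve's long axis along this point's x (the jig's x). Site fixed to the jig.
- valve0_centre (a point): Centre of check valve 0 (may be absent): square steel body 34 by 34 by 34 mm with a round end of 28 mm diameter and 38 mm length on both sides, 110 mm in all along its own x, the same both ways round; at the start it lies flat on the bench, centre 17 mm up. About 0.25 kg.
- valve1_centre (a point): Centre of check valve 1 (may be absent): square steel body 34 by 34 by 34 mm with a round end of 28 mm diameter and 38 mm length on both sides, 110 mm in all along its own x, the same both ways round; at the start it lies flat on the bench, centre 17 mm up. About 0.25 kg.
- valve2_centre (a point): Centre of check valve 2 (may be absent): square steel body 34 by 34 by 34 mm with a round end of 28 mm diameter and 38 mm length on both sides, 110 mm in all along its own x, the same both ways round; at the start it lies flat on the bench, centre 17 mm up. About 0.25 kg.
- flange: Bystander: steel weld-neck flange, 90 mm across, 40 mm high..
- oil: Bystander: orange bottle, 56 mm across, 150 mm high..
- tape: Bystander: yellow roll of tape, 90 mm across, 24 mm high..
- spanner: Bystander: steel spanner lying flat..
- reducer: Bystander: bright pipe reducer, 56 mm across, 50 mm high..
- offcut: Bystander: steel round offcut standing, 48 mm across, 60 mm high..
Not all that is in view belongs to the job. What is shaped like the control but black is not meant.

How it is judged:
By the outcome, as a careful person would: the job done as asked, in the order asked, and still so for the second after the job is handed in, with the robot touching nothing.
Of valve0, valve1, valve2 only 2 to 3 are there at a start; the rules pass over those that are not, and their reading is None.
At some moment in a run one of valve0, valve1, valve2 may be knocked a few centimetres aside while the robot is not near it.
Once in a run the grip may slacken for a moment while it holds something.
It also fails if it takes over 208 s, if anything falls off the work surface, if the arm or the gripper's body presses on something with over 40 N, if the wrist force passes 120 N, or if a joint passes its speed limit or range.

## Working session

There is one attempt and no reset: what is moved stays moved. The work goes in short steps, Python scripts to look and compute and a tool call to move; the robot and the scene stay as the last step left them, time stands still between calls to the robot, and variables do not carry over. Pictures are saved under pics/ and viewed, and the job is handed in when it is done.

Besides the shell and the picture viewer there is one more tool, called after ">>>" by a JSON object that holds its "op" and its "data", one argument or row to a line. send_rows: Moves the arm, as the interface text tells. Its arguments: {"type":"object","properties":{"deltas":{"type":"array","items":{"type":"object","properties":{"dp":{"type":"array","items":{"type":"number"}},"rotation":{"type":"array","items":{"type":"number"}}}}},"fingers":{"type":"number"},"grip_force":{"type":"number"}},"required":["deltas"]}

```bash
ls; mkdir -p pics; cat > h.py <<'E'
import numpy as np, cv2, json
from rig import monitor, eyes, manip, models
def shot(n,tag):
    p=eyes.get_image(n); cv2.imwrite(f'pics/{tag}.png',p['color'][:,:,::-1]); return p
def cloud(p):
    R=cv2.Rodrigues(np.array(p['rvec'],float))[0]; t=np.array(p['tvec'],float).ravel()
    K=np.array(p['mtx']); d=p['depth']; v,u=np.mgrid[:d.shape[0],:d.shape[1]]
    c=np.stack([(u-K[0,2])/K[0,0]*d,(v-K[1,2])/K[1,1]*d,d],-1)
    w=(c-t)@R
    w[d==0]=np.nan
    return w
def proj(p,X):
    return cv2.projectPoints(np.array(X,float).reshape(-1,3),np.array(p['rvec'],float),np.array(p['tvec'],float),np.array(p['mtx'],float),None)[0].reshape(-1,2)
E
python3 - <<'E'
from h import *
s=monitor.get_state(); print(s)
p=shot('top','top0'); q=shot('scene','scene0')
for pp in(p,q):
  R=cv2.Rodrigues(np.array(pp['rvec'],float))[0]; print(-R.T@np.array(pp['tvec']).ravel(), pp['mtx'])
  for n in ['jig','control','tray','plug_head','ridge','valve0_centre','strap0','flange','oil','tape','spanner','reducer','offcut']:
    print(n,[(np.round(r['box']).tolist(),round(r['score'],2)) for r in models.find_in(n,pp)][:5])
E
```

```text
pics
{'clock': 0.0, 'qpos': array([ 9.96013325e-01,  2.76625617e-01,  1.50612968e+00,  1.10654622e-05,
        1.36072112e+00, -1.21012575e-01]), 'qd': array([-5.25536722e-04,  8.28998880e-04, -2.46302500e-04,  7.56186966e-04,
       -7.47339577e-05,  2.43012998e-04]), 'effort': array([-2.78164125e-04, -4.16783667e+01, -2.45805573e+01, -6.25831444e-05,
        1.10862535e-02,  6.40235513e-06]), 'position': array([0.25179201, 0.51638735, 0.24942361]), 'ee_rot': array([-3.26195175e-04,  2.24944689e-01,  9.74371079e-01, -8.83612797e-04]), 'contact_force': array([0.88338562, 0.44013771, 0.07005569]), 'moment': array([-0.025193  , -0.04728859,  0.00388526]), 'width': 0.08528139375163271}
[0.35301035 0.05698847 1.13907247] [[399.32282441   0.         313.8865349 ]
 [  0.         399.32282441 201.07020036]
 [  0.           0.           1.        ]]
jig [([280.0, 172.0, 387.0, 235.0], 0.66)]
control [([152.0, 263.0, 214.0, 333.0], 0.92), ([197.0, 194.0, 251.0, 254.0], 0.69), ([285.0, 175.0, 292.0, 184.0], 0.29), ([285.0, 114.0, 318.0, 143.0], 0.27)]
tray [([211.0, 146.0, 255.0, 197.0], 0.7),
[... 986 characters left out ...]
 0.79)]
plug_head [([396.0, 229.0, 405.0, 249.0], 0.74)]
ridge [([260.0, 170.0, 276.0, 200.0], 0.75), ([411.0, 224.0, 424.0, 235.0], 0.47)]
valve0_centre [([212.0, 158.0, 237.0, 178.0], 0.74), ([240.0, 173.0, 357.0, 259.0], 0.5), ([276.0, 155.0, 322.0, 171.0], 0.46)]
strap0 [([310.0, 204.0, 325.0, 234.0], 0.75), ([283.0, 187.0, 298.0, 215.0], 0.72), ([260.0, 174.0, 275.0, 197.0], 0.69)]
flange [([229.0, 262.0, 268.0, 293.0], 0.84), ([240.0, 170.0, 357.0, 260.0], 0.59)]
oil [([154.0, 160.0, 182.0, 219.0], 0.63)]
tape [([386.0, 193.0, 423.0, 220.0], 0.82)]
spanner [([273.0, 157.0, 324.0, 172.0], 0.74)]
reducer [([450.0, 293.0, 476.0, 331.0], 0.92)]
offcut [([192.0, 218.0, 218.0, 246.0], 0.56)]
```

```bash
python3 - <<'E'
import cv2
for n in('top0','scene0'):
  i=cv2.imread(f'pics/{n}.png')
  c=i[90:345,130:480] if n=='top0' else i[130:350,130:550]
  cv2.imwrite(f'pics/{n}c.png',cv2.resize(c,None,fx=800/c.shape[1],fy=800/c.shape[1],interpolation=cv2.INTER_CUBIC))
E
```

```text
(no output)
```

View pics/top0c.png

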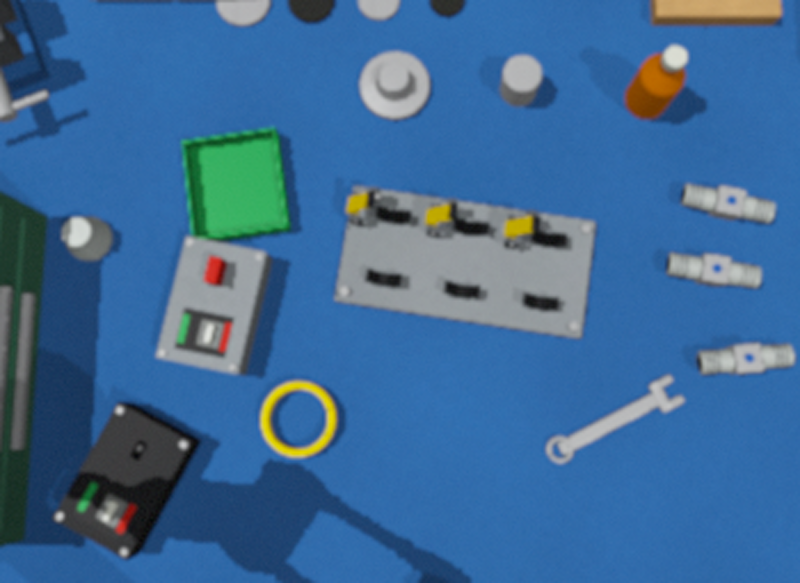

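View pics/scene0c.png

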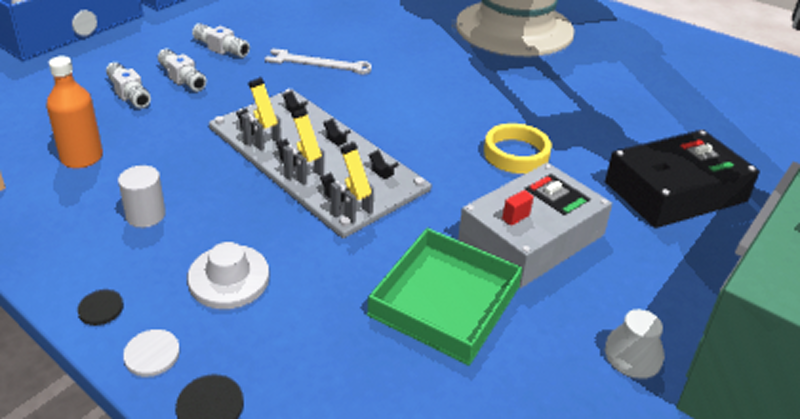

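Top view: three valves at right (420-480, 170-250), the jig in the centre, the grey control at (225,225) with the tray above it, and a black decoy at lower left. Next I'll measure poses.

```bash
python3 - <<'E'
from h import *
p=eyes.get_image('top'); w=cloud(p); np.set_printoptions(precision=4,suppress=True)
for uv in [(313,201),(420,180),(225,225)]: print(uv,w[uv[1],uv[0]])
col=p['color'].astype(int)
Z=w[...,2]
def rect(box,zlo,zhi,extra=None):
    m=np.zeros(Z.shape,np.uint8); l,t,r,b=box
    sub=(Z[t:b,l:r]>zlo)&(Z[t:b,l:r]<zhi)
    if extra is not None: sub&=extra[t:b,l:r]
    m[t:b,l:r]=sub
    n,lab,st,_=cv2.connectedComponentsWithStats(m); k=1+np.argmax(st[1:,4]); 
    pts=w[lab==k][:,:2]
    return cv2.minAreaRect((pts*1000).astype(np.float32)),len(pts),np.median(Z[lab==k])
blue=(col[...,2]>col[...,0]+40)
print('bench z',np.nanmedian(Z[blue]))
print('jig',rect((272,165,396,242),.006,.2))
print('ctl',rect((192,190,256,258),.04,.06))
print('tray',rect((205,140,260,200),.02,.04))
for b in [(422,165,475,192),(415,195,470,220),(430,232,482,258)]:
    print('v',rect(b,.012,.06))
E
```

```text
(313, 201) [0.5439 0.065  0.0156]
(420, 180) [ 0.6079 -0.246   0.0032]
(225, 225) [0.4716 0.3065 0.0473]
bench z 0.000943104356273762
jig (((535.6519775390625, 6.4329986572265625), (312.8141784667969, 150.9894561767578), 81.30034637451172), 5607, np.float64(0.012977554238379355))
ctl (((476.5882263183594, 314.9835205078125), (101.59061431884766, 149.74676513671875), 78.46929931640625), 1903, np.float64(0.050380585151648304))
tray (((630.3447265625, 297.3294982910156), (132.1951904296875, 121.1710205078125), 8.924915313720703), 336, np.float64(0.028654448026267113))
v (((607.549560546875, -319.3410949707031), (110.67330932617188, 34.47549057006836), 76.21865844726562), 434, np.float64(0.030321354636325105))
v (((522.1703491210938, -297.257080078125), (110.95816802978516, 34.7679443359375), 79.91787719726562), 447, np.float64(0.03092937031676156))
v (((412.7549133300781, -329.8671569824219), (32.99919128417969, 111.05320739746094), 1.0733057260513306), 450, np.float64(0.031192500050396067))
```

```bash
cat >> h.py <<'E'
from scipy.spatial.transform import Rotation as Ro
np.set_printoptions(precision=4,suppress=True)
JIG=np.array([.5357,.0064]); JY=-8.7
CTL=np.array([.4766,.3150]); CY=-11.5
def jig(x,y,z): 
    r=np.radians(JY); return np.array([JIG[0]+x*np.cos(r)-y*np.sin(r),JIG[1]+x*np.sin(r)+y*np.cos(r),z])
def ctl(x,y,z):
    r=np.radians(CY); return np.array([CTL[0]+x*np.cos(r)-y*np.sin(r),CTL[1]+x*np.sin(r)+y*np.cos(r),z])
def ori(jaw,tilt=0.):
    # jaw: direction angle (deg) of tool y; tilt: fingers lean toward heading jaw-90 (rad)
    j=np.radians(jaw); y=np.array([np.cos(j),np.sin(j),0]); a=np.array([np.sin(j),-np.cos(j),0])
    z=np.sin(tilt)*a-np.cos(tilt)*np.array([0,0,1.]); x=np.cross(y,z)
    return Ro.from_matrix(np.stack([x,y,z],1))
def cur():
    s=monitor.get_state(); q=s['ee_rot']; return s,Ro.from_quat([q[1],q[2],q[3],q[0]])
def goto(pos,R):
    s,C=cur(); d=(np.array(pos)-s['position'])/.12; rv=(R*C.inv()).as_rotvec()/.5
    print('clock %.2f'%s['clock'],'tcp',s['position'],'w %.4f'%s['width'],'F',s['contact_force'],'q',s['qpos'])
    print('TOTAL dp',np.round(d,3),'rot',np.round(rv,3))
def rect(p,w,box,zlo,zhi):
    Z=w[...,2]; m=np.zeros(Z.shape,np.uint8); l,t,r,b=box
    m[t:b,l:r]=(Z[t:b,l:r]>zlo)&(Z[t:b,l:r]<zhi)
    n,lab,st,_=cv2.connectedComponentsWithStats(m)
    if n<2: return None
    k=1+np.argmax(st[1:,4]); pts=w[lab==k]
    return cv2.minAreaRect((pts[:,:2]*1000).astype(np.float32)),len(pts),np.nanmedian(pts[:,2])
def valves():
    p=eyes.get_image('top'); w=cloud(p); Z=w[...,2]
    m=((Z>.012)&(Z<.06)&(w[...,1]<-.2)&(w[...,0]>.3)&(w[...,0]<.68)).astype(np.uint8)
    n,lab,st,_=cv2.connectedComponentsWithStats(m)
    for k in range(1,n):
        if st[k,4]>250:
            (c,(a,b),t)=cv2.minAreaRect((w[lab==k][:,:2]*1000).astype(np.float32))
            print('valve c',np.round(c,1),'size',np.round((a,b),1),'axis',round(t if a>b else t+90,1),st[k,4])
    return p
E
python3 - <<'E'
from h import *
p=valves(); w=cloud(p); Z=w[...,2]
for n,b in dict(oil=(400,108,436,146),off=(345,112,370,138),fl=(282,112,322,146),span=(365,250,430,295),red=(150,180,184,212)).items():
    print(n,rect(p,w,b,.004,.2))
    t=w[b[1]:b[3],b[0]:b[2]]; print('  zmax',np.nanmax(t[...,2]))
goto([.6075,-.3193,.15],ori(-13.8,.25))
print(jig(0,.097,.038),jig(0,0,.038),jig(0,-.097,.038))
E
```

```text
valve c [ 508.9 -561.7] size [290. 135.] axis 34.2 860
valve c [ 577.5 -683.9] size [262.4 115.4] axis 30.0 1148
valve c [ 580.2 -612.2] size [ 93.6 132.3] axis 179.4 844
valve c [ 606.9 -319.3] size [110.7  34.4] axis 80.3 436
valve c [ 522.8 -297.2] size [110.8  35.3] axis 82.4 448
valve c [ 471.5 -613.9] size [52.8 96.1] axis 90.0 613
valve c [ 412.8 -330.5] size [ 33.  111.1] axis 91.1 450
valve c [ 348.6 -534.9] size [96.6  6.2] axis 0.5 342
valve c [ 345.8 -700.2] size [91.4  8.4] axis 0.9 417
oil (((768.7923583984375, -246.9052734375), (57.48582458496094, 115.32124328613281), 46.4238395690918), 583, np.float64(0.09692532240862771))
  zmax 0.15420071578656766
off (((773.5056762695312, -67.77681732177734), (47.81794357299805, 73.13191223144531), 61.16231918334961), 321, np.float64(0.058614554741123544))
  zmax 0.06642191047747423
fl (((765.7649536132812, 98.5495376586914), (89.21531677246094, 88.38223266601562), 51.40178680419922), 705, np.float64(0.013911428475104456))
  zmax 0.04464671683858204
span (((338.1181640625, -172.68344116210938), (38.834449768066406, 183.7684783935547), 27.030975341796875), 466, np.float64(0.007698563968934964))
  zmax 0.014046229937629268
red (((564.3305053710938, 481.26123046875), (52.566158294677734, 56.097816467285156), 58.27630615234375), 327, np.float64(0.032870450741644935))
  zmax 0.05712008075540418
clock 1.50 tcp [0.2521 0.5168 0.2503] w 0.0854 F [-0.198  -0.3406 -0.3598] q [ 0.996   0.2759  1.5049 -0.      1.3607 -0.121 ]
TOTAL dp [ 2.962 -6.968 -0.836] rot [-0.489 -0.229 -2.701]
[0.5504 0.1023 0.038 ] [0.5357 0.0064 0.038 ] [ 0.521  -0.0895  0.038 ]
```

>>> {"op": "send_rows", "data": {
  "deltas": [
    {"dp":[1,-1,0],"rotation":[0,0,-0.9]},
    {"dp":[1,-1,0],"rotation":[0,0,-0.9]},
    {"dp":[1,-1,0],"rotation":[0,0,-0.9]},
    {"dp":[1,-1,0],"rotation":[0,0,-0.9]},
    {"dp":[1,-1,0],"rotation":[0,0,-0.9]}
  ],
  "fingers": -1,
  "grip_force": 80
}}

```text
clock: 1.92
position: [0.3768, 0.3922, 0.2504]
ee_rot: [0.002, 0.44, 0.898, -0.001]
contact_force: [-0.4, 0.1, 0.2]
width: 0.0851
```

>>> {"op": "send_rows", "data": {
  "deltas": [
    {"dp":[1,-1,0],"rotation":[0,0,-0.9]},
    {"dp":[1,-1,0],"rotation":[0,0,-0.9]},
    {"dp":[1,-1,0],"rotation":[0,0,-0.9]},
    {"dp":[1,-1,0],"rotation":[0,0,-0.9]},
    {"dp":[1,-1,0],"rotation":[0,0,-0.9]}
  ]
}}

```text
clock: 2.33
position: [0.4972, 0.2722, 0.2502]
ee_rot: [0.003, 0.629, 0.777, 0.0]
contact_force: [-0.2, 0.8, 0.1]
width: 0.0854
```

>>> {"op": "send_rows", "data": {
  "deltas": [
    {"dp":[1,-1,0],"rotation":[0,0,-0.9]},
    {"dp":[1,-1,0],"rotation":[0,0,-0.9]},
    {"dp":[1,-1,0],"rotation":[0,0,-0.9]},
    {"dp":[1,-1,0],"rotation":[0,0,-0.9]},
    {"dp":[1,-1,0],"rotation":[0,0,-0.9]}
  ]
}}

```text
clock: 2.75
position: [0.6172, 0.1519, 0.2496]
ee_rot: [0.003, 0.786, 0.618, 0.001]
contact_force: [0.5, 1.2, -0.7]
width: 0.0855
```

>>> {"op": "send_rows", "data": {
  "deltas": [
    {"dp":[0,-1,0],"rotation":[0,0,0]},
    {"dp":[0,-1,0],"rotation":[0,0,0]},
    {"dp":[0,-1,0],"rotation":[0,0,0]},
    {"dp":[0,-1,0],"rotation":[0,0,0]}
  ]
}}

```text
clock: 3.08
position: [0.6121, 0.031, 0.2501]
ee_rot: [0.002, 0.786, 0.619, -0.002]
contact_force: [1.2, 0.7, -0.1]
width: 0.0853
```

>>> {"op": "send_rows", "data": {
  "deltas": [
    {"dp":[0,-1,0],"rotation":[0,0,0]},
    {"dp":[0,-1,0],"rotation":[0,0,0]},
    {"dp":[0,-1,0],"rotation":[0,0,0]},
    {"dp":[0,-1,0],"rotation":[0,0,0]}
  ]
}}

```text
clock: 3.42
position: [0.6123, -0.0888, 0.2501]
ee_rot: [0.002, 0.786, 0.619, -0.001]
contact_force: [-0.3, 0.2, -0.2]
width: 0.0854
```

>>> {"op": "send_rows", "data": {
  "deltas": [
    {"dp":[0,-1,0],"rotation":[0,0,0]},
    {"dp":[0,-1,0],"rotation":[0,0,0]},
    {"dp":[0,-1,0],"rotation":[0,0,0]},
    {"dp":[0,-1,0],"rotation":[0,0,0]}
  ]
}}

```text
clock: 3.75
position: [0.6124, -0.2088, 0.2498]
ee_rot: [0.002, 0.786, 0.619, -0.001]
contact_force: [1.0, 1.1, -0.1]
width: 0.0855
```

```bash
cat >> h.py <<'E'
def valves(p=None):
    p=p or eyes.get_image('top'); w=cloud(p); Z=w[...,2]
    m=((Z>.010)&(Z<.05)&(w[...,1]<-.2)&(w[...,1]>-.48)&(w[...,0]>.25)&(w[...,0]<.7)).astype(np.uint8)
    n,lab,st,_=cv2.connectedComponentsWithStats(m)
    for k in range(1,n):
        if st[k,4]>250:
            P=w[lab==k][:,:2]; (c,s,t)=cv2.minAreaRect((P*1000).astype(np.float32))
            v=np.linalg.svd(P-P.mean(0),full_matrices=False)[2][0]
            print('valve c',np.round(c,1),'mean',np.round(P.mean(0)*1000,1),'size',np.round(s,1),'axis',round(np.degrees(np.arctan2(v[1],v[0]))%180,1),st[k,4])
    return p
E
python3 - <<'E'
from h import *
p=valves(); q=shot('wrist','w1'); valves(q)
goto([.607,-.3193,.10],ori(-12,.25))
E
```

```text
valve c [ 525.7 -298.1] mean [ 528.2 -293.1] size [110.9  34.1] axis 81.4 2577
valve c [ 610.5 -320.4] mean [ 611.4 -314.7] size [111.   33.7] axis 77.8 2476
valve c [ 412.4 -282.3] mean [ 413.  -279.3] size [27.8 14.7] axis 14.0 274
clock 3.85 tcp [ 0.6122 -0.2032  0.2499] w 0.0854 F [ 0.5029  1.0303 -1.5419] q [-0.4288  0.3826  1.3454  0.0011  1.4145 -0.1947]
TOTAL dp [-0.043 -0.968 -1.249] rot [-0.491  0.109  0.05 ]
```

View pics/w1.png

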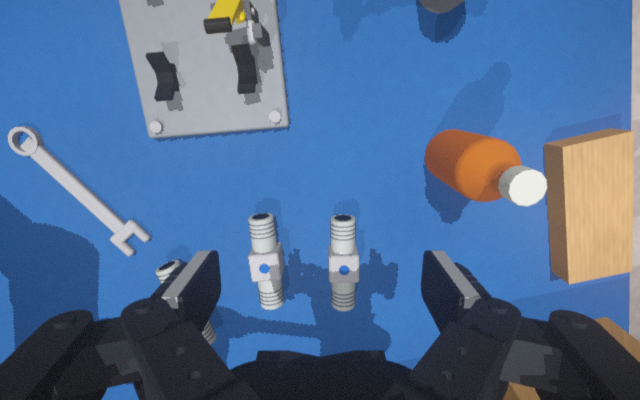

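>>> {"op": "send_rows", "data": {
  "deltas": [
    {"dp":[-0.02,-0.97,-0.9],"rotation":[-0.49,0.11,0.05]},
    {"dp":[-0.02,-0.97,-0.9],"rotation":[-0.49,0.11,0.05]},
    {"dp":[-0.02,-0.97,-0.9],"rotation":[-0.49,0.11,0.05]},
    {"dp":[-0.02,-0.97,-0.9],"rotation":[-0.49,0.11,0.05]},
    {"dp":[-0.02,-0.97,-0.9],"rotation":[-0.49,0.11,0.05]},
    {"dp":[-0.02,-0.97,-0.9],"rotation":[-0.49,0.11,0.05]}
  ],
  "fingers": -0.35
}}

```text
clock: 4.35
position: [0.6092, -0.3176, 0.1403]
ee_rot: [0.077, 0.77, 0.625, -0.098]
contact_force: [-1.0, 0.9, 0.1]
width: 0.0576
```

```bash
python3 - <<'E'
from h import *
p=valves(); q=shot('wrist','w2'); valves(q)
goto([.609,-.3200,.03],ori(-12,.25))
E
```

```text
valve c [ 525.9 -298.5] mean [ 530.2 -291.3] size [110.6  34.3] axis 81.5 7220
valve c [ 610.7 -320.9] mean [ 612.5 -312.4] size [110.9  34. ] axis 77.8 6368
valve c [ 417.2 -331.5] mean [ 422.9 -324.5] size [ 35.3 111.1] axis 95.7 6674
clock 4.45 tcp [ 0.6107 -0.3178  0.1433] w 0.0580 F [-0.4078  0.5649  0.4903] q [-0.4604  0.4935  1.4602 -0.2672  1.1363 -0.147 ]
TOTAL dp [-0.014 -0.018 -0.944] rot [ 0.001  0.003 -0.006]
```

View pics/w2.png

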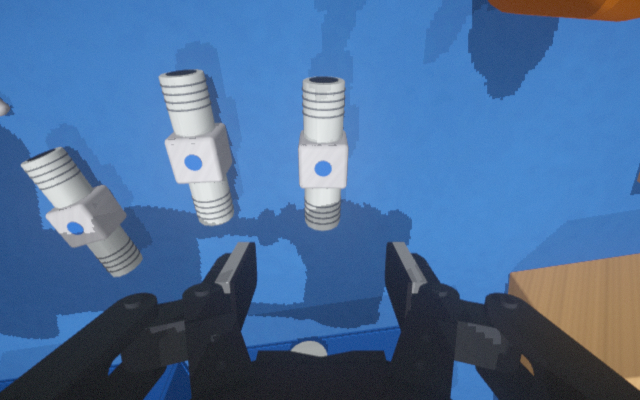

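Wrist view: the target valve is centred between the jaws at (323,168). Going down.

>>> {"op": "send_rows", "data": {
  "deltas": [
    {"dp":[0,-0.02,-0.94],"rotation":[0,0,0]},
    {"dp":[0,-0.02,-0.94],"rotation":[0,0,0]},
    {"dp":[0,-0.02,-0.94],"rotation":[0,0,0]},
    {"dp":[0,-0.02,-0.94],"rotation":[0,0,0]},
    {"dp":[0,-0.02,-0.94],"rotation":[0,0,0]},
    {"dp":[0,-0.02,-0.94],"rotation":[0,0,0]}
  ]
}}

```text
clock: 4.95
position: [0.6119, -0.3221, 0.0326]
ee_rot: [0.081, 0.77, 0.625, -0.096]
contact_force: [0.4, 0.2, 0.6]
width: 0.0575
```

>>> {"op": "send_rows", "data": {
  "deltas": [
    {"dp":[0,0,0],"rotation":[0,0,0]},
    {"dp":[0,0,0],"rotation":[0,0,0]},
    {"dp":[0,0,0],"rotation":[0,0,0]},
    {"dp":[0,0,0],"rotation":[0,0,0]},
    {"dp":[0,0,0],"rotation":[0,0,0]},
    {"dp":[0,0,0],"rotation":[0,0,0]}
  ],
  "fingers": 1,
  "grip_force": 90
}}

```text
clock: 5.45
position: [0.6112, -0.3225, 0.0331]
ee_rot: [0.081, 0.771, 0.625, -0.096]
contact_force: [-0.6, 1.8, 7.4]
width: 0.0323
```

>>> {"op": "send_rows", "data": {
  "deltas": [
    {"dp":[0,0,1],"rotation":[0,0,0]},
    {"dp":[0,0,1],"rotation":[0,0,0]},
    {"dp":[0,0,1],"rotation":[0,0,0]},
    {"dp":[0,0,1],"rotation":[0,0,0]},
    {"dp":[0,0,1],"rotation":[0,0,0]}
  ]
}}

```text
clock: 5.87
position: [0.6114, -0.3226, 0.154]
ee_rot: [0.082, 0.771, 0.624, -0.095]
contact_force: [-0.7, 0.3, -3.4]
width: 0.0325
```

```bash
python3 - <<'E'
from h import *
q=shot('wrist','w3'); c=jig(0,-.097,.051)
goto([c[0],c[1],.19],ori(81.3,.25))
E
```

```text
clock 5.92 tcp [ 0.6097 -0.3217  0.151 ] w 0.0319 F [-0.5613 -0.6027 -2.998 ] q [-0.4661  0.488   1.4495 -0.2655  1.1503 -0.1552]
TOTAL dp [-0.739  1.935  0.325] rot [-0.001  0.005  3.255]
```

View pics/w3.png

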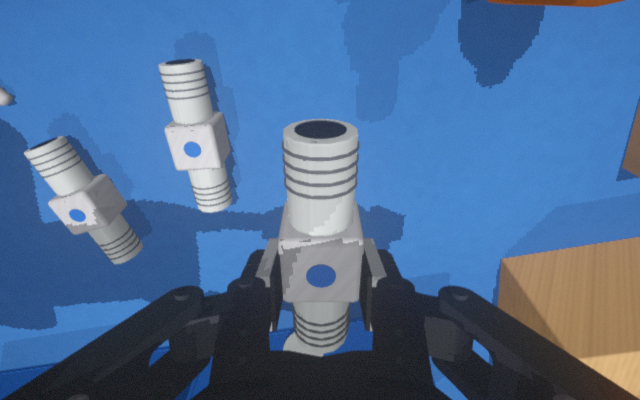

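>>> {"op": "send_rows", "data": {
  "deltas": [
    {"dp":[-0.1,0.4,0.33],"rotation":[0,0,0.82]},
    {"dp":[-0.1,0.4,0.33],"rotation":[0,0,0.82]},
    {"dp":[-0.1,0.4,0.33],"rotation":[0,0,0.82]},
    {"dp":[-0.1,0.4,0.33],"rotation":[0,0,0.82]},
    {"dp":[-0.1,0.4,0.33],"rotation":[0,0,0.82]}
  ]
}}

```text
clock: 6.33
position: [0.5955, -0.2727, 0.1871]
ee_rot: [0.095, 0.627, 0.769, -0.08]
contact_force: [0.4, -0.4, -2.8]
width: 0.0322
```

>>> {"op": "send_rows", "data": {
  "deltas": [
    {"dp":[-0.2,0.5,0],"rotation":[0,0,0.82]},
    {"dp":[-0.2,0.5,0],"rotation":[0,0,0.82]},
    {"dp":[-0.2,0.5,0],"rotation":[0,0,0.82]},
    {"dp":[-0.2,0.5,0],"rotation":[0,0,0.82]},
    {"dp":[-0.2,0.5,0],"rotation":[0,0,0.82]}
  ]
}}

```text
clock: 6.75
position: [0.572, -0.2134, 0.1873]
ee_rot: [0.109, 0.458, 0.88, -0.058]
contact_force: [0.6, -0.8, -2.8]
width: 0.032
```

>>> {"op": "send_rows", "data": {
  "deltas": [
    {"dp":[-0.2,0.5,0],"rotation":[0,0,0.82]},
    {"dp":[-0.2,0.5,0],"rotation":[0,0,0.82]},
    {"dp":[-0.2,0.5,0],"rotation":[0,0,0.82]},
    {"dp":[-0.2,0.5,0],"rotation":[0,0,0.82]},
    {"dp":[-0.2,0.5,0],"rotation":[0,0,0.82]}
  ]
}}

```text
clock: 7.17
position: [0.5488, -0.154, 0.188]
ee_rot: [0.119, 0.27, 0.955, -0.034]
contact_force: [1.3, -0.9, -3.8]
width: 0.0325
```

>>> {"op": "send_rows", "data": {
  "deltas": [
    {"dp":[-0.24,0.53,0],"rotation":[0,0,0.8]},
    {"dp":[-0.24,0.53,0],"rotation":[0,0,0.8]},
    {"dp":[-0.24,0.53,0],"rotation":[0,0,0.8]},
    {"dp":[-0.24,0.53,0],"rotation":[0,0,0.8]},
    {"dp":[-0.24,0.53,0],"rotation":[0,0,0.8]},
    {"dp":[-0.24,0.53,0],"rotation":[0,0,0.8]}
  ]
}}

```text
clock: 7.67
position: [0.521, -0.0908, 0.1886]
ee_rot: [0.124, 0.075, 0.989, -0.009]
contact_force: [-0.1, -0.2, -3.9]
width: 0.0322
```

```bash
python3 - <<'E'
from h import *
q=shot('wrist','w4'); p=eyes.get_image('top')
c=jig(0,-.097,.051); goto([c[0],c[1],.051],ori(81.3,.25))
# project expected jig features in wrist: V supports tops, hinges
for k,y in enumerate((.097,0,-.097)):
    print(k,'V', np.round(proj(q,[jig(-.04,y,.035),jig(.04,y,.035)])).tolist(),'tip',np.round(proj(q,[jig(.04,y+.025,.1005)])).tolist())
print('corners',np.round(proj(q,[jig(a*.075,b*.155,.012) for a in(-1,1) for b in(-1,1)])).tolist())
E
```

```text
clock 7.77 tcp [ 0.521  -0.0906  0.1887] w 0.0320 F [-0.6886 -0.2553 -2.3262] q [-0.3337  0.1352  1.8849  0.0588  0.8764 -1.786 ]
TOTAL dp [ 0.     0.01  -1.147] rot [-0.    -0.    -0.003]
0 V [[586.0, 89.0], [549.0, 184.0]] tip [[640.0, 229.0]]
1 V [[454.0, 89.0], [436.0, 184.0]] tip [[500.0, 229.0]]
2 V [[323.0, 89.0], [323.0, 184.0]] tip [[360.0, 229.0]]
corners [[245.0, 34.0], [661.0, 34.0], [262.0, 205.0], [583.0, 205.0]]
```

View pics/w4.png

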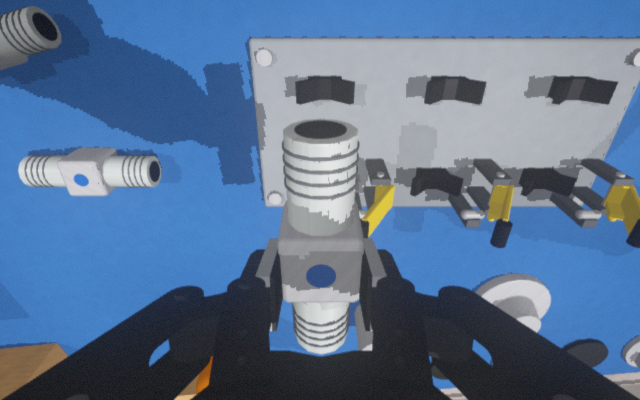

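>>> {"op": "send_rows", "data": {
  "deltas": [
    {"dp":[0,0.01,-0.3],"rotation":[0,0,0]},
    {"dp":[0,0.01,-0.5],"rotation":[0,0,0]},
    {"dp":[0,0.01,-0.7],"rotation":[0,0,0]},
    {"dp":[0,0.01,-0.85],"rotation":[0,0,0]},
    {"dp":[0,0.01,-1],"rotation":[0,0,0]},
    {"dp":[0,0.01,-1],"rotation":[0,0,0]}
  ]
}}

```text
clock: 8.27
position: [0.5183, -0.0884, 0.0654]
ee_rot: [0.121, 0.074, 0.99, -0.008]
contact_force: [-1.0, 0.3, -3.0]
width: 0.0323
```

```bash
python3 - <<'E'
from h import *
q=shot('wrist','w5'); p=shot('scene','s5')
c=jig(0,-.097,.0535); goto(c,ori(81.3,.25))
i=cv2.imread('pics/s5.png')[150:270,180:380]; cv2.imwrite('pics/s5c.png',cv2.resize(i,None,fx=4,fy=4))
E
```

```text
clock 8.37 tcp [ 0.5209 -0.0892  0.0687] w 0.0321 F [ 1.0674  0.6747 -2.8562] q [-0.331   0.2872  2.0564  0.0855  0.5541 -1.8196]
TOTAL dp [ 0.001 -0.002 -0.126] rot [-0.001 -0.001 -0.005]
```

View pics/w5.png

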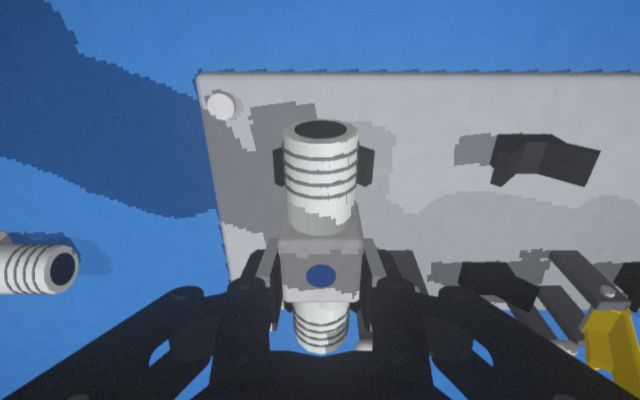

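View pics/s5c.png

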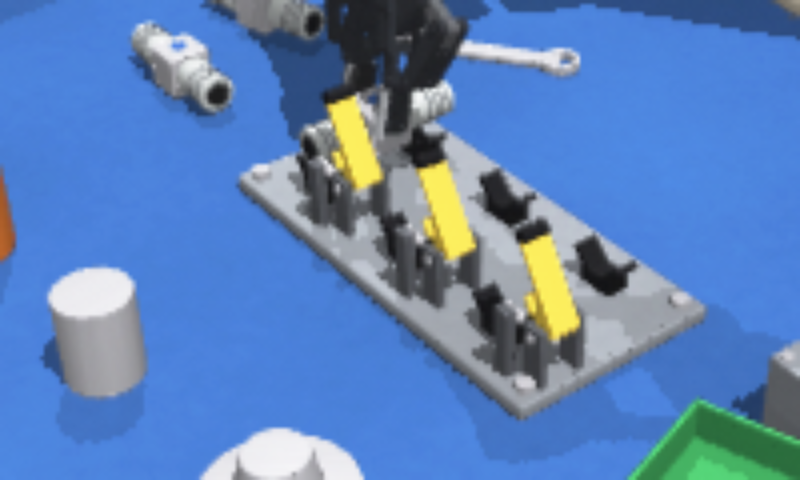

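Wrist: the valve is centred over its V support at (323,165). It's clear of the strap, so I'll lower and release.

>>> {"op": "send_rows", "data": {
  "deltas": [
    {"dp":[0,0,-0.07],"rotation":[0,0,0]},
    {"dp":[0,0,-0.1],"rotation":[0,0,0]},
    {"dp":[0,0,-0.13],"rotation":[0,0,0]},
    {"dp":[0,0,-0.13],"rotation":[0,0,0]},
    {"dp":[0,0,-0.13],"rotation":[0,0,0]}
  ]
}}

```text
clock: 8.78
position: [0.5219, -0.0887, 0.0548]
ee_rot: [0.126, 0.074, 0.989, -0.009]
contact_force: [0.4, 4.5, 4.4]
width: 0.0325
```

>>> {"op": "send_rows", "data": {
  "deltas": [
    {"dp":[0,0,0],"rotation":[0,0,0]},
    {"dp":[0,0,0],"rotation":[0,0,0]},
    {"dp":[0,0,0],"rotation":[0,0,0]},
    {"dp":[0,0,0],"rotation":[0,0,0]},
    {"dp":[0,0,0],"rotation":[0,0,0]}
  ],
  "fingers": -0.35
}}

```text
clock: 9.2
position: [0.521, -0.0894, 0.0535]
ee_rot: [0.125, 0.074, 0.989, -0.009]
contact_force: [-0.7, -0.7, 0.5]
width: 0.0573
```

```bash
python3 - <<'E'
from h import *
q=shot('wrist','w6'); p=shot('scene','s6')
i=cv2.imread('pics/s6.png')[150:270,180:380]; cv2.imwrite('pics/s6c.png',cv2.resize(i,None,fx=4,fy=4))
s,_=cur(); print(s['contact_force'],s['position'],s['width'])
E
```

```text
[ 0.5481 -0.7904 -0.2507] [ 0.5209 -0.0893  0.0535] 0.05774375199342586
```

View pics/w6.png

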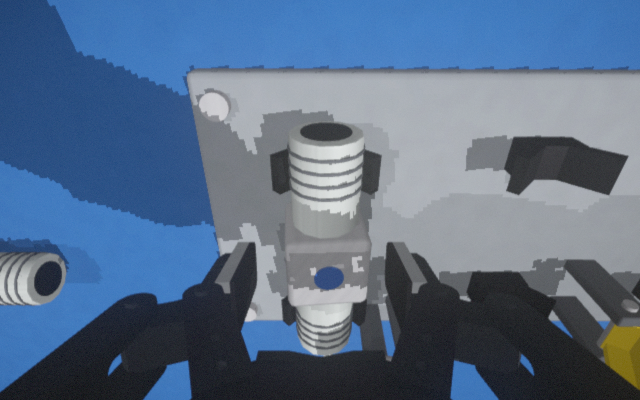

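View pics/s6c.png

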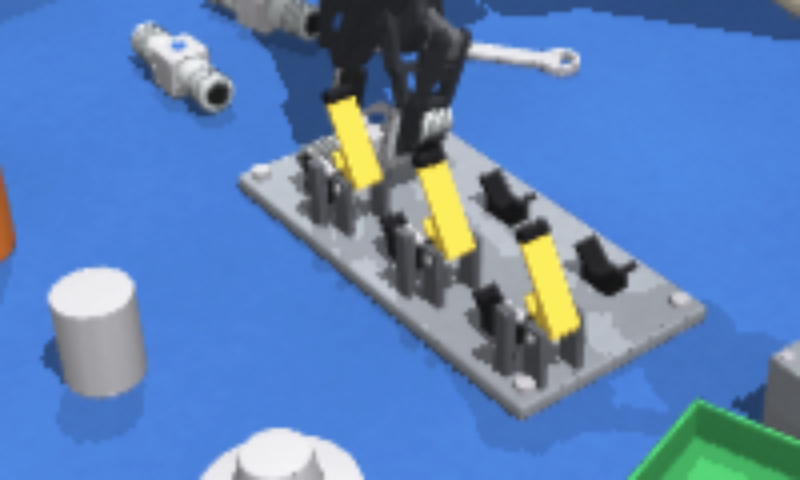

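The valve is seated in cradle 2. Retracting up, then on to the next valve.

>>> {"op": "send_rows", "data": {
  "deltas": [
    {"dp":[0,0,0.5],"rotation":[0,0,0]},
    {"dp":[0,0,1],"rotation":[0,0,0]},
    {"dp":[0,0,1],"rotation":[0,0,0]},
    {"dp":[0,0,1],"rotation":[0,0,0]},
    {"dp":[0,0,1],"rotation":[0,0,0]}
  ]
}}

```text
clock: 9.72
position: [0.5225, -0.0898, 0.1763]
ee_rot: [0.128, 0.074, 0.989, -0.01]
contact_force: [-0.4, 0.4, -0.0]
width: 0.0576
```

```bash
sed -i 's/^JIG=.*/JIG=np.array([.5360,.0079]); JY=-8.7/' h.py; python3 - <<'E'
from h import *
valves(); goto([.525,-.298,.14],ori(-8.6,.25))
E
```

```text
valve c [ 412.8 -329.5] mean [ 412.9 -328. ] size [ 33.1 111.6] axis 95.1 452
clock 9.77 tcp [ 0.5209 -0.0892  0.1741] w 0.0579 F [-0.746   1.2713  0.3136] q [-0.331   0.1486  1.9106  0.0608  0.8349 -1.7885]
TOTAL dp [ 0.034 -1.74  -0.284] rot [ 0.005  0.003 -3.145]
```

>>> {"op": "send_rows", "data": {
  "deltas": [
    {"dp":[0.01,-0.5,0],"rotation":[0,0,-0.8]},
    {"dp":[0.01,-0.5,0],"rotation":[0,0,-0.8]},
    {"dp":[0.01,-0.5,0],"rotation":[0,0,-0.8]},
    {"dp":[0.01,-0.5,0],"rotation":[0,0,-0.8]}
  ]
}}

```text
clock: 10.1
position: [0.5209, -0.1495, 0.171]
ee_rot: [0.118, 0.272, 0.955, -0.034]
contact_force: [-0.1, 0.1, 0.4]
width: 0.0574
```

>>> {"op": "send_rows", "data": {
  "deltas": [
    {"dp":[0.01,-0.5,0],"rotation":[0,0,-0.8]},
    {"dp":[0.01,-0.5,0],"rotation":[0,0,-0.8]},
    {"dp":[0.01,-0.5,0],"rotation":[0,0,-0.8]},
    {"dp":[0.01,-0.5,0],"rotation":[0,0,-0.8]}
  ]
}}

```text
clock: 10.43
position: [0.5225, -0.2096, 0.1708]
ee_rot: [0.109, 0.456, 0.882, -0.058]
contact_force: [0.1, -0.5, 0.2]
width: 0.0576
```

>>> {"op": "send_rows", "data": {
  "deltas": [
    {"dp":[0.01,-0.5,0],"rotation":[0,0,-0.8]},
    {"dp":[0.01,-0.5,0],"rotation":[0,0,-0.8]},
    {"dp":[0.01,-0.5,0],"rotation":[0,0,-0.8]},
    {"dp":[0.01,-0.5,0],"rotation":[0,0,-0.8]}
  ]
}}

```text
clock: 10.77
position: [0.5239, -0.2697, 0.1706]
ee_rot: [0.095, 0.622, 0.773, -0.079]
contact_force: [-0.2, -0.1, -1.2]
width: 0.0572
```

>>> {"op": "send_rows", "data": {
  "deltas": [
    {"dp":[0,-0.24,-0.28],"rotation":[0,0,-0.74]},
    {"dp":[0,-0.24,-0.28],"rotation":[0,0,-0.74]},
    {"dp":[0,-0.24,-0.28],"rotation":[0,0,-0.74]},
    {"dp":[0,-0.24,-0.28],"rotation":[0,0,-0.74]},
    {"dp":[0,-0.24,-0.28],"rotation":[0,0,-0.74]},
    {"dp":[0,-0.24,-0.28],"rotation":[0,0,-0.74]}
  ]
}}

```text
clock: 11.27
position: [0.5238, -0.2974, 0.1387]
ee_rot: [0.081, 0.751, 0.649, -0.095]
contact_force: [-0.4, -0.1, 0.6]
width: 0.0578
```

```bash
python3 - <<'E'
from h import *
q=shot('wrist','w7'); valves(q); valves(); goto([.526,-.2985,.0325],ori(-8.5,.25))
E
```

```text
valve c [ 525.4 -298.5] mean [ 526.7 -289.8] size [111.   33.9] axis 81.2 6603
valve c [ 416.8 -331.1] mean [ 420.1 -319.2] size [ 34.6 111. ] axis 95.0 5582
clock 11.37 tcp [ 0.524  -0.2976  0.1397] w 0.0580 F [0.5658 0.1161 0.7219] q [-0.498   0.3712  1.6831 -0.2776  1.0176 -0.2136]
TOTAL dp [ 0.017 -0.008 -0.893] rot [ 0.001 -0.002 -0.004]
```

View pics/w7.png

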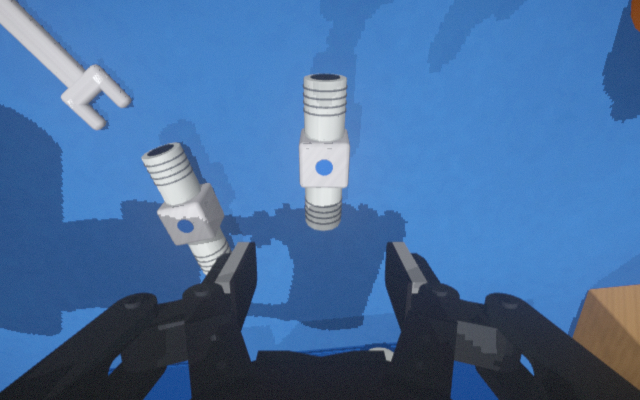

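The second valve is centred at (324,167). Descend, grip and lift.

>>> {"op": "send_rows", "data": {
  "deltas": [
    {"dp":[0.01,-0.01,-0.89],"rotation":[0,0,0]},
    {"dp":[0.01,-0.01,-0.89],"rotation":[0,0,0]},
    {"dp":[0.01,-0.01,-0.89],"rotation":[0,0,0]},
    {"dp":[0.01,-0.01,-0.89],"rotation":[0,0,0]},
    {"dp":[0.01,-0.01,-0.89],"rotation":[0,0,0]},
    {"dp":[0.01,-0.01,-0.89],"rotation":[0,0,0]}
  ]
}}

```text
clock: 11.87
position: [0.5269, -0.2998, 0.0349]
ee_rot: [0.083, 0.751, 0.648, -0.094]
contact_force: [1.0, -0.8, 0.7]
width: 0.058
```

>>> {"op": "send_rows", "data": {
  "deltas": [
    {"dp":[0,0,0],"rotation":[0,0,0]},
    {"dp":[0,0,0],"rotation":[0,0,0]},
    {"dp":[0,0,0],"rotation":[0,0,0]},
    {"dp":[0,0,0],"rotation":[0,0,0]},
    {"dp":[0,0,0],"rotation":[0,0,0]},
    {"dp":[0,0,0],"rotation":[0,0,0]}
  ],
  "fingers": 1
}}

```text
clock: 12.37
position: [0.5267, -0.2999, 0.0359]
ee_rot: [0.084, 0.751, 0.648, -0.094]
contact_force: [-1.4, 1.8, 6.6]
width: 0.032
```

>>> {"op": "send_rows", "data": {
  "deltas": [
    {"dp":[0,0,1],"rotation":[0,0,0]},
    {"dp":[0,0,1],"rotation":[0,0,0]},
    {"dp":[0,0,1],"rotation":[0,0,0]},
    {"dp":[0,0,1],"rotation":[0,0,0]},
    {"dp":[0,0,1],"rotation":[0,0,0]}
  ]
}}

```text
clock: 12.78
position: [0.5273, -0.2999, 0.1571]
ee_rot: [0.085, 0.752, 0.647, -0.093]
contact_force: [0.4, -0.1, -3.3]
width: 0.0319
```

```bash
python3 - <<'E'
from h import *
q=shot('wrist','w8'); c=jig(0,0,.19)
goto(c,ori(81.3,.25))
E
```

```text
clock 12.83 tcp [ 0.5257 -0.299   0.1544] w 0.0320 F [ 0.6268  0.4687 -1.4105] q [-0.4988  0.3592  1.6607 -0.2721  1.048  -0.2226]
TOTAL dp [0.086 2.557 0.296] rot [-0.     0.006  3.134]
```

View pics/w8.png

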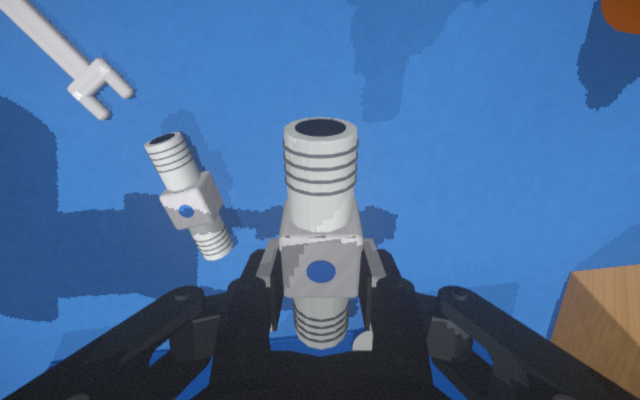

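>>> {"op": "send_rows", "data": {
  "deltas": [
    {"dp":[0.02,0.6,0.3],"rotation":[0,0,0.8]},
    {"dp":[0.02,0.6,0.3],"rotation":[0,0,0.8]},
    {"dp":[0.02,0.6,0.3],"rotation":[0,0,0.8]},
    {"dp":[0.02,0.6,0.3],"rotation":[0,0,0.8]},
    {"dp":[0.02,0.6,0.3],"rotation":[0,0,0.8]}
  ]
}}

```text
clock: 13.25
position: [0.5263, -0.2258, 0.1874]
ee_rot: [0.097, 0.607, 0.785, -0.077]
contact_force: [-0.2, -0.1, -2.0]
width: 0.0317
```

>>> {"op": "send_rows", "data": {
  "deltas": [
    {"dp":[0.02,0.65,0],"rotation":[0,0,0.8]},
    {"dp":[0.02,0.65,0],"rotation":[0,0,0.8]},
    {"dp":[0.02,0.65,0],"rotation":[0,0,0.8]},
    {"dp":[0.02,0.65,0],"rotation":[0,0,0.8]},
    {"dp":[0.02,0.65,0],"rotation":[0,0,0.8]}
  ]
}}

```text
clock: 13.67
position: [0.5291, -0.1485, 0.1873]
ee_rot: [0.11, 0.44, 0.889, -0.056]
contact_force: [-0.0, 0.0, -2.5]
width: 0.0321
```

>>> {"op": "send_rows", "data": {
  "deltas": [
    {"dp":[0.02,0.65,0],"rotation":[0,0,0.8]},
    {"dp":[0.02,0.65,0],"rotation":[0,0,0.8]},
    {"dp":[0.02,0.65,0],"rotation":[0,0,0.8]},
    {"dp":[0.02,0.65,0],"rotation":[0,0,0.8]},
    {"dp":[0.02,0.65,0],"rotation":[0,0,0.8]}
  ]
}}

```text
clock: 14.08
position: [0.5321, -0.0711, 0.1879]
ee_rot: [0.12, 0.255, 0.959, -0.032]
contact_force: [0.2, -0.5, -1.7]
width: 0.0321
```

>>> {"op": "send_rows", "data": {
  "deltas": [
    {"dp":[0.02,0.65,0],"rotation":[0,0,0.73]},
    {"dp":[0.02,0.65,0],"rotation":[0,0,0.73]},
    {"dp":[0.02,0.65,0],"rotation":[0,0,0.73]},
    {"dp":[0.02,0.65,0],"rotation":[0,0,0.73]},
    {"dp":[0.02,0.65,0],"rotation":[0,0,0.73]},
    {"dp":[0.02,0.65,0],"rotation":[0,0,0.73]}
  ]
}}

```text
clock: 14.58
position: [0.5354, 0.0057, 0.1887]
ee_rot: [0.124, 0.079, 0.989, -0.01]
contact_force: [0.1, 0.5, -1.0]
width: 0.0322
```

```bash
python3 - <<'E'
from h import *
q=shot('wrist','w9'); goto(jig(0,0,.0565),ori(81.3,.25))
E
```

```text
clock 14.63 tcp [0.5354 0.0058 0.1888] w 0.0318 F [-0.5323 -0.2543 -1.9846] q [-0.1116  0.1468  1.8702 -0.0153  0.8746 -1.5162]
TOTAL dp [ 0.005  0.018 -1.102] rot [0.001 0.001 0.012]
```

View pics/w9.png

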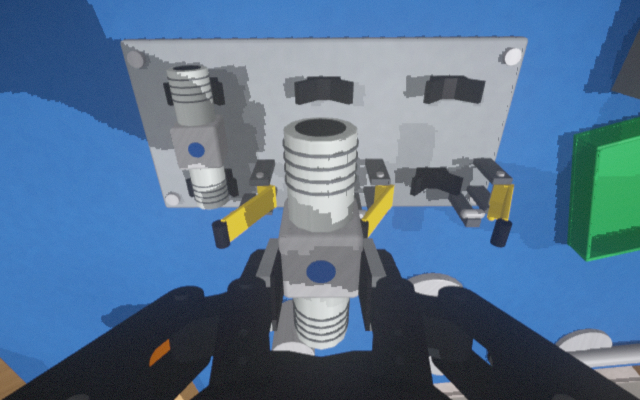

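Held well; the first valve still lies in its cradle at (195,130). V at (323,90) lines up. Lowering.

>>> {"op": "send_rows", "data": {
  "deltas": [
    {"dp":[0,0.02,-0.3],"rotation":[0,0,0.01]},
    {"dp":[0,0.02,-0.5],"rotation":[0,0,0.01]},
    {"dp":[0,0.02,-0.7],"rotation":[0,0,0.01]},
    {"dp":[0,0.02,-0.85],"rotation":[0,0,0.01]},
    {"dp":[0,0.02,-0.95],"rotation":[0,0,0.01]},
    {"dp":[0,0.02,-1],"rotation":[0,0,0.01]},
    {"dp":[0,0.02,-1],"rotation":[0,0,0.01]}
  ]
}}

```text
clock: 15.22
position: [0.5345, 0.0086, 0.0676]
ee_rot: [0.123, 0.075, 0.99, -0.009]
contact_force: [0.5, -0.5, -1.9]
width: 0.0321
```

>>> {"op": "send_rows", "data": {
  "deltas": [
    {"dp":[0,0,-0.05],"rotation":[0,0,0]},
    {"dp":[0,0,-0.09],"rotation":[0,0,0]},
    {"dp":[0,0,-0.11],"rotation":[0,0,0]},
    {"dp":[0,0,-0.11],"rotation":[0,0,0]},
    {"dp":[0,0,-0.11],"rotation":[0,0,0]}
  ]
}}

```text
clock: 15.63
position: [0.5362, 0.0085, 0.0571]
ee_rot: [0.126, 0.074, 0.989, -0.01]
contact_force: [-1.2, -4.4, 3.2]
width: 0.0316
```

```bash
python3 - <<'E'
from h import *
q=shot('wrist','w10'); goto(jig(0,0,.0565),ori(81.3,.25))
E
```

```text
clock 15.68 tcp [0.5362 0.0085 0.0571] w 0.0320 F [-2.3202 -5.0314  5.1775] q [-0.1065  0.3152  2.0548 -0.0231  0.5181 -1.5102]
TOTAL dp [-0.001 -0.005 -0.005] rot [ 0.003  0.007 -0.006]
```

View pics/w10.png

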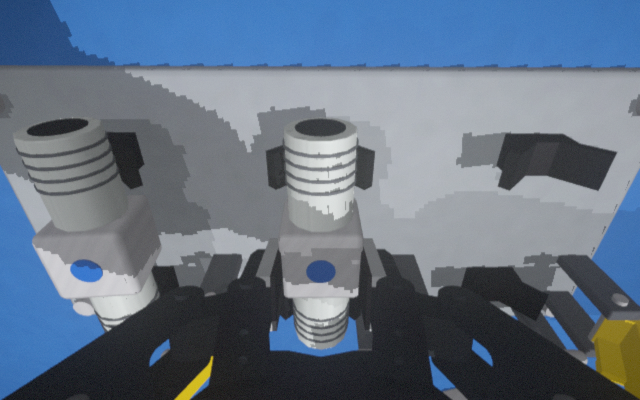

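>>> {"op": "send_rows", "data": {
  "deltas": [
    {"dp":[0,0,0],"rotation":[0,0,0]},
    {"dp":[0,0,0],"rotation":[0,0,0]},
    {"dp":[0,0,0],"rotation":[0,0,0]},
    {"dp":[0,0,0],"rotation":[0,0,0]},
    {"dp":[0,0,0],"rotation":[0,0,0]}
  ],
  "fingers": -0.15
}}

```text
clock: 16.1
position: [0.5353, 0.0095, 0.0558]
ee_rot: [0.125, 0.074, 0.989, -0.009]
contact_force: [-0.2, 0.4, 0.7]
width: 0.0489
```

>>> {"op": "send_rows", "data": {
  "deltas": [
    {"dp":[0,0,0.5],"rotation":[0,0,0]},
    {"dp":[0,0,1],"rotation":[0,0,0]},
    {"dp":[0,0,1],"rotation":[0,0,0]},
    {"dp":[0,0,1],"rotation":[0,0,0]},
    {"dp":[0,0,1],"rotation":[0,0,0]}
  ]
}}

```text
clock: 16.52
position: [0.537, 0.0092, 0.1788]
ee_rot: [0.128, 0.074, 0.989, -0.009]
contact_force: [0.3, 0.2, -0.5]
width: 0.0492
```

```bash
python3 - <<'E'
from h import *
q=shot('wrist','w11'); valves(); goto([.415,-.33,.14],ori(4.5,.25))
E
```

```text
valve c [ 412.9 -330.1] mean [ 412.9 -327.7] size [ 33.1 110.2] axis 95.1 454
clock 16.62 tcp [0.5343 0.0094 0.175 ] w 0.0489 F [ 0.0185 -0.3482 -0.519 ] q [-0.1057  0.1595  1.8931 -0.0142  0.8401 -1.5198]
TOTAL dp [-0.994 -2.829 -0.292] rot [-0.001 -0.001 -2.687]
```

View pics/w11.png

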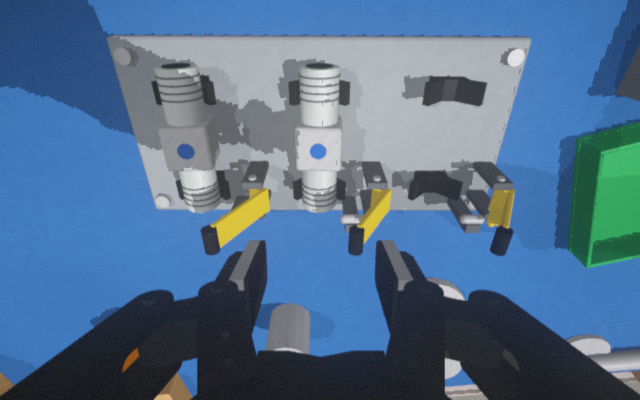

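>>> {"op": "send_rows", "data": {
  "deltas": [
    {"dp":[-0.2,-0.8,0],"rotation":[0,0,-0.7]},
    {"dp":[-0.2,-0.8,0],"rotation":[0,0,-0.7]},
    {"dp":[-0.2,-0.8,0],"rotation":[0,0,-0.7]},
    {"dp":[-0.2,-0.8,0],"rotation":[0,0,-0.7]}
  ],
  "fingers": -0.35
}}

```text
clock: 16.95
position: [0.5094, -0.0886, 0.1736]
ee_rot: [0.119, 0.247, 0.961, -0.032]
contact_force: [0.0, 1.0, -0.1]
width: 0.058
```

>>> {"op": "send_rows", "data": {
  "deltas": [
    {"dp":[-0.3,-0.8,0],"rotation":[0,0,-0.7]},
    {"dp":[-0.3,-0.8,0],"rotation":[0,0,-0.7]},
    {"dp":[-0.3,-0.8,0],"rotation":[0,0,-0.7]},
    {"dp":[-0.3,-0.8,0],"rotation":[0,0,-0.7]}
  ]
}}

```text
clock: 17.28
position: [0.4741, -0.1843, 0.1742]
ee_rot: [0.112, 0.41, 0.904, -0.052]
contact_force: [0.9, -0.2, -0.3]
width: 0.0581
```

>>> {"op": "send_rows", "data": {
  "deltas": [
    {"dp":[-0.3,-0.7,0],"rotation":[0,0,-0.7]},
    {"dp":[-0.3,-0.7,0],"rotation":[0,0,-0.7]},
    {"dp":[-0.3,-0.7,0],"rotation":[0,0,-0.7]},
    {"dp":[-0.3,-0.7,0],"rotation":[0,0,-0.7]}
  ]
}}

```text
clock: 17.62
position: [0.4392, -0.2673, 0.1746]
ee_rot: [0.102, 0.56, 0.819, -0.07]
contact_force: [0.2, 0.8, -0.3]
width: 0.0575
```

>>> {"op": "send_rows", "data": {
  "deltas": [
    {"dp":[-0.2,-0.53,-0.29],"rotation":[0,0,-0.59]},
    {"dp":[-0.2,-0.53,-0.29],"rotation":[0,0,-0.59]},
    {"dp":[-0.2,-0.53,-0.29],"rotation":[0,0,-0.59]},
    {"dp":[-0.2,-0.53,-0.29],"rotation":[0,0,-0.59]},
    {"dp":[-0.2,-0.53,-0.29],"rotation":[0,0,-0.59]},
    {"dp":[-0.2,-0.53,-0.29],"rotation":[0,0,-0.59]}
  ]
}}

```text
clock: 18.12
position: [0.4159, -0.3288, 0.1409]
ee_rot: [0.092, 0.672, 0.73, -0.084]
contact_force: [0.5, -0.3, -0.1]
width: 0.058
```

```bash
python3 - <<'E'
from h import *
q=shot('wrist','w12'); valves(q); valves(); goto([.415,-.3303,.0325],ori(4.5,.25))
E
```

```text
valve c [ 416.2 -331.5] mean [ 415.4 -322.7] size [ 34.1 111.3] axis 95.2 6431
clock 18.22 tcp [ 0.4158 -0.3292  0.1414] w 0.0573 F [ 0.2562 -0.5318  0.2865] q [-0.6839  0.2322  1.8943 -0.2397  0.8534 -0.6209]
TOTAL dp [-0.007 -0.009 -0.908] rot [ 0.002  0.001 -0.004]
```

View pics/w12.png

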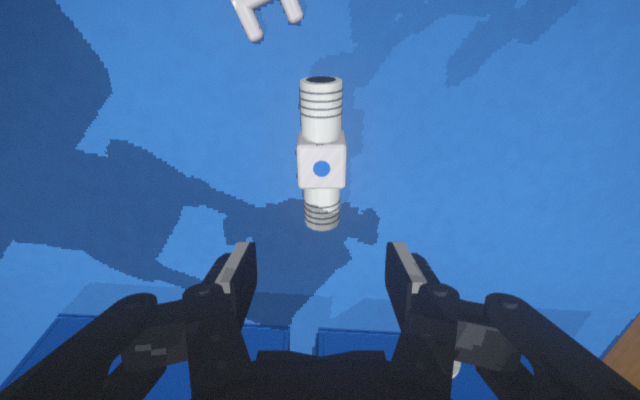

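Third valve is centred at (322,168).

>>> {"op": "send_rows", "data": {
  "deltas": [
    {"dp":[0,-0.01,-0.91],"rotation":[0,0,0]},
    {"dp":[0,-0.01,-0.91],"rotation":[0,0,0]},
    {"dp":[0,-0.01,-0.91],"rotation":[0,0,0]},
    {"dp":[0,-0.01,-0.91],"rotation":[0,0,0]},
    {"dp":[0,-0.01,-0.91],"rotation":[0,0,0]},
    {"dp":[0,-0.01,-0.91],"rotation":[0,0,0]}
  ]
}}

```text
clock: 18.72
position: [0.4167, -0.3322, 0.0336]
ee_rot: [0.093, 0.674, 0.728, -0.085]
contact_force: [0.7, 0.4, 0.3]
width: 0.0575
```

>>> {"op": "send_rows", "data": {
  "deltas": [
    {"dp":[0,0,0],"rotation":[0,0,0]},
    {"dp":[0,0,0],"rotation":[0,0,0]},
    {"dp":[0,0,0],"rotation":[0,0,0]},
    {"dp":[0,0,0],"rotation":[0,0,0]},
    {"dp":[0,0,0],"rotation":[0,0,0]},
    {"dp":[0,0,0],"rotation":[0,0,0]}
  ],
  "fingers": 1
}}

```text
clock: 19.22
position: [0.4166, -0.3325, 0.0346]
ee_rot: [0.094, 0.674, 0.728, -0.085]
contact_force: [-1.0, 1.8, 6.8]
width: 0.0318
```

>>> {"op": "send_rows", "data": {
  "deltas": [
    {"dp":[0,0,1],"rotation":[0,0,0]},
    {"dp":[0,0,1],"rotation":[0,0,0]},
    {"dp":[0,0,1],"rotation":[0,0,0]},
    {"dp":[0,0,1],"rotation":[0,0,0]},
    {"dp":[0,0,1],"rotation":[0,0,0]}
  ]
}}

```text
clock: 19.63
position: [0.4166, -0.3325, 0.1554]
ee_rot: [0.095, 0.674, 0.728, -0.085]
contact_force: [-0.3, 0.6, -2.1]
width: 0.0322
```

```bash
python3 - <<'E'
from h import *
q=shot('wrist','w13'); c=jig(0,.097,.19)
goto(c,ori(81.3,.25))
E
```

```text
clock 19.68 tcp [ 0.415  -0.3312  0.1529] w 0.0325 F [-1.5484 -0.3802 -2.761 ] q [-0.6878  0.2199  1.8775 -0.2342  0.8806 -0.6297]
TOTAL dp [1.13  3.625 0.309] rot [0.001 0.005 2.684]
```

View pics/w13.png

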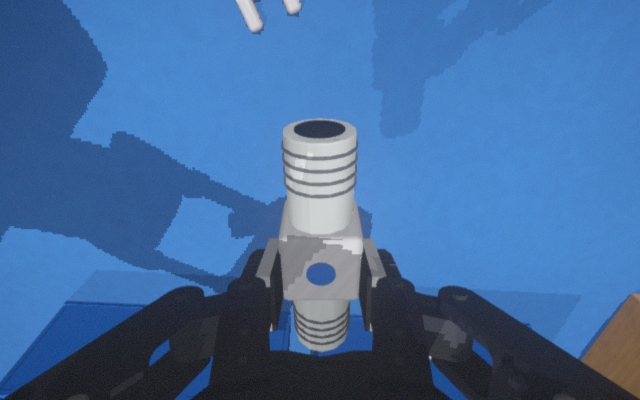

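>>> {"op": "send_rows", "data": {
  "deltas": [
    {"dp":[0.28,0.9,0.32],"rotation":[0,0,0.67]},
    {"dp":[0.28,0.9,0.32],"rotation":[0,0,0.67]},
    {"dp":[0.28,0.9,0.32],"rotation":[0,0,0.67]},
    {"dp":[0.28,0.9,0.32],"rotation":[0,0,0.67]},
    {"dp":[0.28,0.9,0.32],"rotation":[0,0,0.67]}
  ]
}}

```text
clock: 20.1
position: [0.4479, -0.2214, 0.1889]
ee_rot: [0.103, 0.542, 0.831, -0.068]
contact_force: [-0.7, -0.4, -3.4]
width: 0.032
```

>>> {"op": "send_rows", "data": {
  "deltas": [
    {"dp":[0.28,0.9,0],"rotation":[0,0,0.67]},
    {"dp":[0.28,0.9,0],"rotation":[0,0,0.67]},
    {"dp":[0.28,0.9,0],"rotation":[0,0,0.67]},
    {"dp":[0.28,0.9,0],"rotation":[0,0,0.67]},
    {"dp":[0.28,0.9,0],"rotation":[0,0,0.67]}
  ]
}}

```text
clock: 20.52
position: [0.4814, -0.115, 0.1884]
ee_rot: [0.113, 0.397, 0.91, -0.051]
contact_force: [-0.3, -0.9, -2.6]
width: 0.0318
```

>>> {"op": "send_rows", "data": {
  "deltas": [
    {"dp":[0.28,0.9,0],"rotation":[0,0,0.67]},
    {"dp":[0.28,0.9,0],"rotation":[0,0,0.67]},
    {"dp":[0.28,0.9,0],"rotation":[0,0,0.67]},
    {"dp":[0.28,0.9,0],"rotation":[0,0,0.67]},
    {"dp":[0.28,0.9,0],"rotation":[0,0,0.67]}
  ]
}}

```text
clock: 20.93
position: [0.5157, -0.0082, 0.189]
ee_rot: [0.12, 0.24, 0.963, -0.031]
contact_force: [-1.3, -0.0, -3.3]
width: 0.0319
```

>>> {"op": "send_rows", "data": {
  "deltas": [
    {"dp":[0.29,0.92,0],"rotation":[0,0,0.67]},
    {"dp":[0.29,0.92,0],"rotation":[0,0,0.67]},
    {"dp":[0.29,0.92,0],"rotation":[0,0,0.67]},
    {"dp":[0.29,0.92,0],"rotation":[0,0,0.67]},
    {"dp":[0.29,0.92,0],"rotation":[0,0,0.67]},
    {"dp":[0.29,0.92,0],"rotation":[0,0,0.67]}
  ]
}}

```text
clock: 21.43
position: [0.5502, 0.1008, 0.1893]
ee_rot: [0.124, 0.077, 0.989, -0.011]
contact_force: [0.1, -0.1, -2.1]
width: 0.032
```

```bash
python3 - <<'E'
from h import *
q=shot('wrist','w14'); goto(jig(0,.097,.0555),ori(81.3,.25))
E
```

```text
clock 21.48 tcp [0.5502 0.1008 0.1895] w 0.0323 F [ 0.4142  0.2392 -1.9923] q [ 0.096   0.1882  1.8144 -0.0808  0.8996 -1.2758]
TOTAL dp [ 0.004  0.025 -1.116] rot [ 0.003 -0.002  0.009]
```

View pics/w14.png

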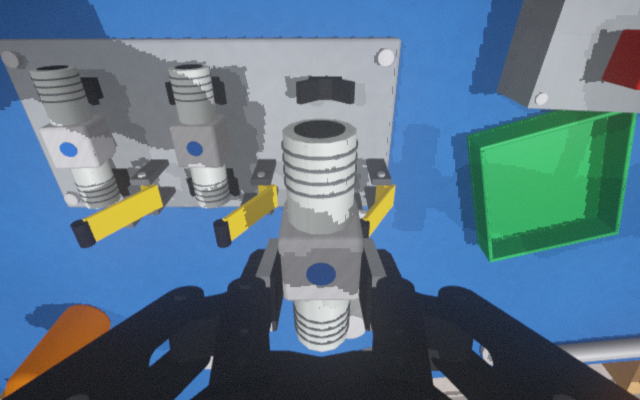

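>>> {"op": "send_rows", "data": {
  "deltas": [
    {"dp":[0,0.02,-0.3],"rotation":[0,0,0.01]},
    {"dp":[0,0.02,-0.5],"rotation":[0,0,0.01]},
    {"dp":[0,0.02,-0.7],"rotation":[0,0,0.01]},
    {"dp":[0,0.02,-0.85],"rotation":[0,0,0.01]},
    {"dp":[0,0.02,-0.95],"rotation":[0,0,0.01]},
    {"dp":[0,0.02,-1],"rotation":[0,0,0.01]},
    {"dp":[0,0.02,-1],"rotation":[0,0,0.01]}
  ]
}}

```text
clock: 22.07
position: [0.5497, 0.1037, 0.0688]
ee_rot: [0.123, 0.075, 0.99, -0.01]
contact_force: [0.1, 0.6, -3.0]
width: 0.0323
```

>>> {"op": "send_rows", "data": {
  "deltas": [
    {"dp":[0,0,-0.05],"rotation":[0,0,0]},
    {"dp":[0,0,-0.09],"rotation":[0,0,0]},
    {"dp":[0,0,-0.115],"rotation":[0,0,0]},
    {"dp":[0,0,-0.115],"rotation":[0,0,0]},
    {"dp":[0,0,-0.115],"rotation":[0,0,0]}
  ]
}}

```text
clock: 22.48
position: [0.5513, 0.1049, 0.057]
ee_rot: [0.125, 0.074, 0.989, -0.009]
contact_force: [0.6, -2.6, -0.7]
width: 0.0323
```

>>> {"op": "send_rows", "data": {
  "deltas": [
    {"dp":[0,0,0],"rotation":[0,0,0]},
    {"dp":[0,0,0],"rotation":[0,0,0]},
    {"dp":[0,0,0],"rotation":[0,0,0]},
    {"dp":[0,0,0],"rotation":[0,0,0]},
    {"dp":[0,0,0],"rotation":[0,0,0]}
  ],
  "fingers": -0.15
}}

```text
clock: 22.9
position: [0.5511, 0.1054, 0.0568]
ee_rot: [0.125, 0.074, 0.989, -0.009]
contact_force: [-0.2, -0.4, -0.1]
width: 0.049
```

>>> {"op": "send_rows", "data": {
  "deltas": [
    {"dp":[0,0,0.5],"rotation":[0,0,0]},
    {"dp":[0,0,1],"rotation":[0,0,0]},
    {"dp":[0,0,1],"rotation":[0,0,0]},
    {"dp":[0,0,1],"rotation":[0,0,0]},
    {"dp":[0,0,1],"rotation":[0,0,0]}
  ]
}}

```text
clock: 23.32
position: [0.5527, 0.1055, 0.1797]
ee_rot: [0.128, 0.074, 0.989, -0.009]
contact_force: [-0.4, -0.4, -0.8]
width: 0.0489
```

```bash
python3 - <<'E'
from h import *
q=shot('wrist','w15'); goto(jig(.04,.097+.026,.150),ori(81.3,0))
E
```

```text
clock 23.37 tcp [0.5509 0.1053 0.1773] w 0.0489 F [-0.2344 -0.0595  0.4425] q [ 0.1032  0.2005  1.8333 -0.0814  0.8645 -1.2737]
TOTAL dp [ 0.36   0.151 -0.227] rot [ 0.075  0.499 -0.006]
```

View pics/w15.png

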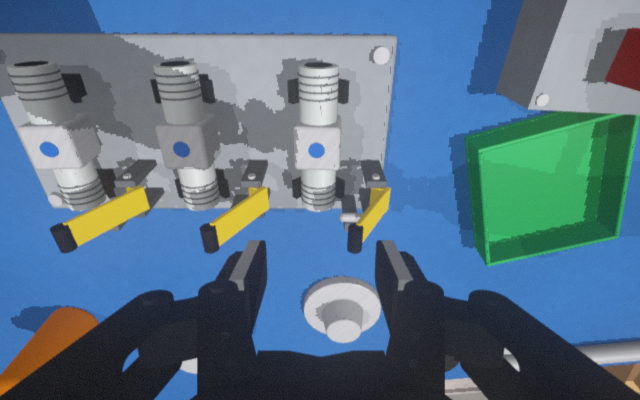

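All three valves lie seated (centres at about (48,150), (181,150), (316,150)). Next the straps, with shut fingers.

>>> {"op": "send_rows", "data": {
  "deltas": [
    {"dp":[0.36,0.15,-0.2],"rotation":[0.075,0.5,0]},
    {"dp":[0.36,0.15,-0.2],"rotation":[0.075,0.5,0]},
    {"dp":[0.36,0.15,-0.2],"rotation":[0.075,0.5,0]},
    {"dp":[0.36,0.15,-0.2],"rotation":[0.075,0.5,0]},
    {"dp":[0.36,0.15,-0.2],"rotation":[0.075,0.5,0]},
    {"dp":[0.36,0.15,-0.2],"rotation":[0.075,0.5,0]},
    {"dp":[0.36,0.15,-0.2],"rotation":[0.075,0.5,0]},
    {"dp":[0.36,0.15,-0.2],"rotation":[0.075,0.5,0]}
  ],
  "fingers": 1,
  "grip_force": 30
}}

```text
clock: 24.03
position: [0.593, 0.1233, 0.1531]
ee_rot: [-0.001, 0.074, 0.997, 0.0]
contact_force: [0.3, -0.6, 0.6]
width: 0.0001
```

```bash
python3 - <<'E'
from h import *
q=shot('wrist','w16'); s,_=cur(); r0=s['position']
goto(jig(.04,.122,.150),ori(81.3,0))
for ph in (70,60,50,40,30,20,10):
    f=np.radians(ph); t=jig(.04,.142-.0585*np.cos(f),.0455+.0585*np.sin(f)+.024); print(ph,np.round((t-r0)/.12,3))
print(proj(q,[jig(.04,.122,.1005),jig(.04,.025,.1005)]))
E
```

```text
clock 24.08 tcp [0.5933 0.1233 0.1533] w -0.0000 F [ 0.4758 -1.5113 -0.1063] q [ 0.0899  0.3886  1.5855  0.0004  1.1682 -1.3326]
TOTAL dp [ 0.006 -0.007 -0.027] rot [-0.001 -0.001 -0.007]
70 [ 0.006 -0.007 -0.24 ]
60 [-0.006 -0.083 -0.276]
50 [-0.016 -0.152 -0.325]
40 [-0.025 -0.212 -0.385]
30 [-0.033 -0.26  -0.454]
20 [-0.038 -0.295 -0.531]
10 [-0.042 -0.317 -0.613]
[[320.4954 231.0496]
 [146.2546 230.3872]]
```

View pics/w16.png

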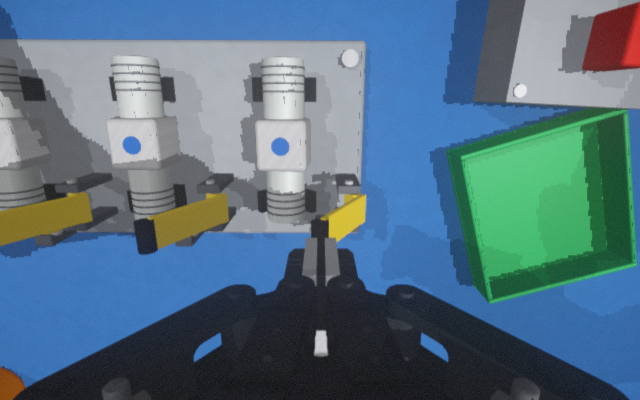

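>>> {"op": "send_rows", "data": {
  "deltas": [
    {"dp":[0,-0.02,-0.24],"rotation":[0,0,0]},
    {"dp":[0,-0.08,-0.28],"rotation":[0,0,0]},
    {"dp":[-0.01,-0.12,-0.3],"rotation":[0,0,0]},
    {"dp":[-0.015,-0.15,-0.33],"rotation":[0,0,0]},
    {"dp":[-0.02,-0.18,-0.36],"rotation":[0,0,0]},
    {"dp":[-0.025,-0.21,-0.39],"rotation":[0,0,0]},
    {"dp":[-0.03,-0.26,-0.46],"rotation":[0,0,0]},
    {"dp":[-0.04,-0.29,-0.53],"rotation":[0,0,0]},
    {"dp":[-0.04,-0.32,-0.6],"rotation":[0,0,0]},
    {"dp":[-0.04,-0.32,-0.64],"rotation":[0,0,0]},
    {"dp":[-0.04,-0.32,-0.64],"rotation":[0,0,0]}
  ]
}}

```text
clock: 25.0
position: [0.589, 0.0841, 0.0774]
ee_rot: [-0.001, 0.074, 0.997, -0.0]
contact_force: [-5.0, -1.4, 15.9]
width: 0.0001
```

```bash
python3 - <<'E'
from h import *
q=shot('wrist','w17'); s,_=cur(); r0=s['position']; print(r0,s['contact_force'])
E
```

```text
[0.5889 0.0844 0.0776] [-3.2902 -1.0638 12.919 ]
```

View pics/w17.png

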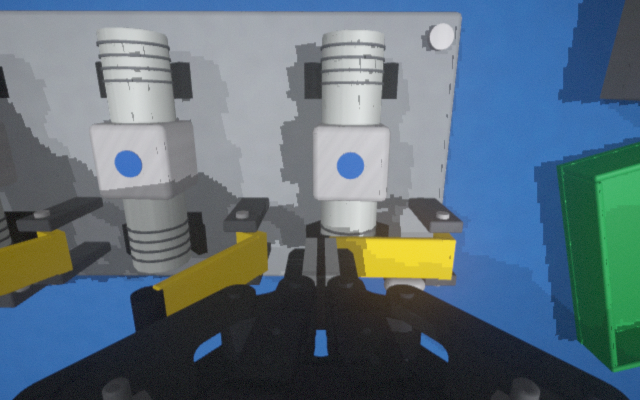

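>>> {"op": "send_rows", "data": {
  "deltas": [
    {"dp":[0,0,0.3],"rotation":[0,0,0]},
    {"dp":[0,0,0.64],"rotation":[0,0,0]},
    {"dp":[0,0,0.64],"rotation":[0,0,0]},
    {"dp":[-0.08,-0.46,0.64],"rotation":[0,0,0]},
    {"dp":[-0.08,-0.46,0.64],"rotation":[0,0,0]},
    {"dp":[-0.08,-0.46,0.64],"rotation":[0,0,0]},
    {"dp":[-0.08,-0.46,0.64],"rotation":[0,0,0]}
  ]
}}

```text
clock: 25.63
position: [0.5793, 0.0291, 0.1519]
ee_rot: [-0.001, 0.075, 0.997, 0.0]
contact_force: [0.8, 0.3, -0.1]
width: 0.0002
```

```bash
python3 - <<'E'
from h import *
q=shot('wrist','w18'); goto(jig(.04,.025,.150),ori(81.3,0))
E
```

```text
clock 25.68 tcp [0.5794 0.0297 0.1519] w -0.0000 F [ 0.0549 -0.0511 -0.4151] q [-0.0694  0.3551  1.6439  0.0013  1.1453 -1.4906]
TOTAL dp [-0.001 -0.026 -0.016] rot [-0.003 -0.005 -0.004]
```

View pics/w18.png

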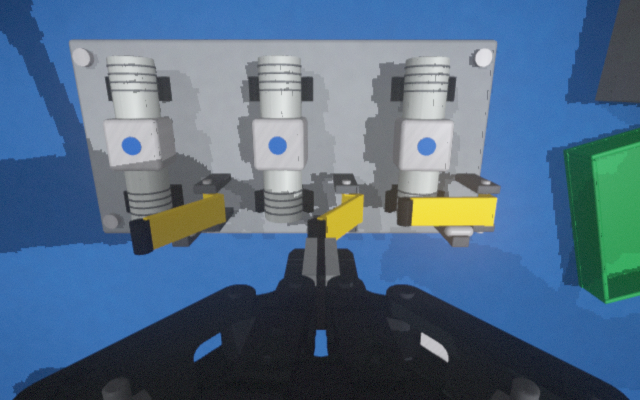

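Strap 0 stays shut (roller at (404,210)). Next strap 1.

>>> {"op": "send_rows", "data": {
  "deltas": [
    {"dp":[0,-0.04,-0.23],"rotation":[0,0,0]},
    {"dp":[0,-0.1,-0.27],"rotation":[0,0,0]},
    {"dp":[-0.01,-0.14,-0.29],"rotation":[0,0,0]},
    {"dp":[-0.015,-0.17,-0.32],"rotation":[0,0,0]},
    {"dp":[-0.02,-0.2,-0.35],"rotation":[0,0,0]},
    {"dp":[-0.025,-0.23,-0.38],"rotation":[0,0,0]},
    {"dp":[-0.03,-0.28,-0.45],"rotation":[0,0,0]},
    {"dp":[-0.04,-0.31,-0.52],"rotation":[0,0,0]},
    {"dp":[-0.04,-0.34,-0.59],"rotation":[0,0,0]},
    {"dp":[-0.04,-0.34,-0.63],"rotation":[0,0,0]},
    {"dp":[-0.04,-0.34,-0.63],"rotation":[0,0,0]}
  ]
}}

```text
clock: 26.6
position: [0.5746, -0.0117, 0.0777]
ee_rot: [-0.001, 0.074, 0.997, -0.0]
contact_force: [-3.2, -0.8, 12.1]
width: -0.0001
```

>>> {"op": "send_rows", "data": {
  "deltas": [
    {"dp":[0,0,0.3],"rotation":[0,0,0]},
    {"dp":[0,0,0.64],"rotation":[0,0,0]},
    {"dp":[0,0,0.64],"rotation":[0,0,0]},
    {"dp":[-0.08,-0.47,0.64],"rotation":[0,0,0]},
    {"dp":[-0.08,-0.47,0.64],"rotation":[0,0,0]},
    {"dp":[-0.08,-0.47,0.64],"rotation":[0,0,0]},
    {"dp":[-0.08,-0.47,0.64],"rotation":[0,0,0]}
  ]
}}

```text
clock: 27.18
position: [0.5649, -0.0678, 0.1531]
ee_rot: [-0.001, 0.075, 0.997, 0.001]
contact_force: [0.2, -0.4, 0.5]
width: -0.0001
```

```bash
python3 - <<'E'
from h import *
q=shot('wrist','w19'); goto(jig(.04,.025-.097,.150),ori(81.3,0))
E
```

```text
clock 27.23 tcp [ 0.565  -0.0672  0.1531] w -0.0005 F [-0.5343 -0.0074 -0.7395] q [-0.2411  0.3387  1.6669  0.001   1.1389 -1.6627]
TOTAL dp [-0.003 -0.018 -0.025] rot [-0.003 -0.005 -0.004]
```

View pics/w19.png

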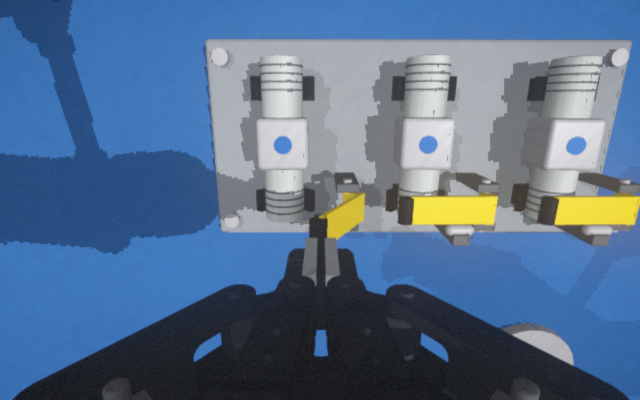

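Straps 0 and 1 are shut. Next strap 2.

>>> {"op": "send_rows", "data": {
  "deltas": [
    {"dp":[0,-0.04,-0.24],"rotation":[0,0,0]},
    {"dp":[0,-0.1,-0.28],"rotation":[0,0,0]},
    {"dp":[-0.01,-0.14,-0.3],"rotation":[0,0,0]},
    {"dp":[-0.015,-0.17,-0.33],"rotation":[0,0,0]},
    {"dp":[-0.02,-0.2,-0.36],"rotation":[0,0,0]},
    {"dp":[-0.025,-0.23,-0.39],"rotation":[0,0,0]},
    {"dp":[-0.03,-0.28,-0.46],"rotation":[0,0,0]},
    {"dp":[-0.04,-0.31,-0.53],"rotation":[0,0,0]},
    {"dp":[-0.04,-0.34,-0.6],"rotation":[0,0,0]},
    {"dp":[-0.04,-0.34,-0.64],"rotation":[0,0,0]},
    {"dp":[-0.04,-0.34,-0.64],"rotation":[0,0,0]}
  ]
}}

```text
clock: 28.15
position: [0.5604, -0.1088, 0.0777]
ee_rot: [-0.001, 0.074, 0.997, -0.0]
contact_force: [-3.0, 0.2, 12.3]
width: -0.0001
```

>>> {"op": "send_rows", "data": {
  "deltas": [
    {"dp":[0,0,0.3],"rotation":[0,0,0]},
    {"dp":[0,0,0.64],"rotation":[0,0,0]},
    {"dp":[0,0,0.9],"rotation":[0,0,0]},
    {"dp":[0,0,0.9],"rotation":[0,0,0]},
    {"dp":[0,0.5,0.9],"rotation":[0,0,0]},
    {"dp":[0,0.9,0.9],"rotation":[0,0,0]},
    {"dp":[0,0.9,0.9],"rotation":[0,0,0]},
    {"dp":[0,0.9,0.9],"rotation":[0,0,0]}
  ]
}}

```text
clock: 28.82
position: [0.5591, 0.0045, 0.1838]
ee_rot: [-0.002, 0.072, 0.997, 0.002]
contact_force: [-0.0, -0.2, -0.0]
width: 0.0003
```

```bash
python3 - <<'E'
from h import *
q=shot('wrist','w20'); s=shot('scene','s20'); i=cv2.imread('pics/s20.png')[150:270,180:380]; cv2.imwrite('pics/s20c.png',cv2.resize(i,None,fx=4,fy=4))
w=cloud(s)
t=w.reshape(-1,3); c=s['color'].reshape(-1,3).astype(int); m=(c[:,0]>140)&(c[:,1]>110)&(c[:,2]<80)&(t[:,2]>.02)
r=np.radians(JY); d=t[m][:,:2]-JIG; jx=d@[np.cos(r),np.sin(r)]; jy=d@[-np.sin(r),np.cos(r)]
for y in(.097,0,-.097):
    k=(abs(jx-.04)<.02)&(jy>y-.03)&(jy<y+.06); print(y,k.sum(),'z',np.percentile(t[m][k,2],[5,50,95]) if k.any() else None)
goto(ctl(.038,0,.15),ori(90+CY,0))
E
```

```text
0.097 50 z [0.0429 0.053  0.0583]
0 47 z [0.044  0.0529 0.0586]
-0.097 95 z [0.0462 0.057  0.059 ]
clock 28.92 tcp [0.5598 0.0005 0.184 ] w 0.0001 F [ 0.4618 -0.2478  0.2002] q [-0.1231  0.3001  1.6415 -0.0005  1.2035 -1.5475]
TOTAL dp [-0.383  2.557 -0.283] rot [-0.    -0.007 -0.109]
```

View pics/s20c.png

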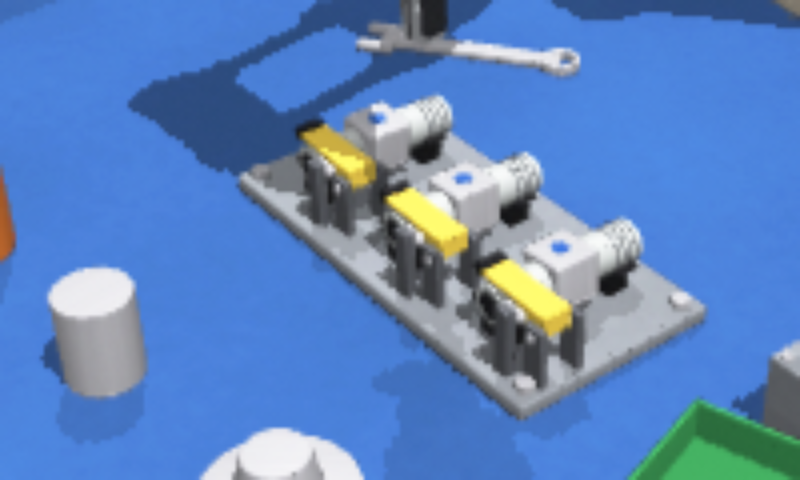

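View pics/w20.png

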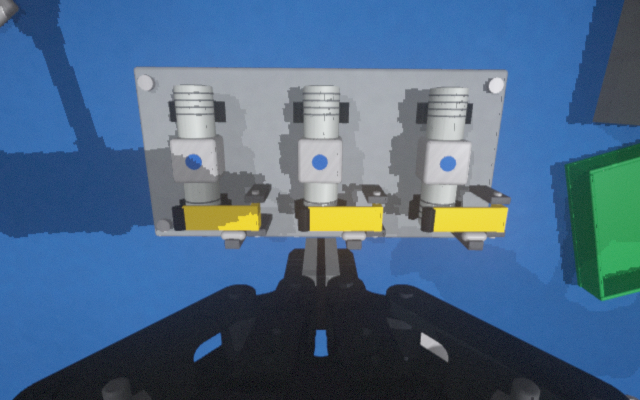

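All straps are shut and level. Next the plug.

>>> {"op": "send_rows", "data": {
  "deltas": [
    {"dp":[-0.13,0.85,0],"rotation":[0,0,-0.11]},
    {"dp":[-0.13,0.85,0],"rotation":[0,0,-0.11]},
    {"dp":[-0.13,0.85,0],"rotation":[0,0,-0.11]},
    {"dp":[-0.13,0.85,0],"rotation":[0,0,-0.11]}
  ],
  "fingers": -0.1
}}

```text
clock: 29.25
position: [0.5439, 0.104, 0.1843]
ee_rot: [-0.002, 0.101, 0.995, 0.001]
contact_force: [0.3, 0.1, 0.6]
width: 0.0465
```

>>> {"op": "send_rows", "data": {
  "deltas": [
    {"dp":[-0.13,0.85,0],"rotation":[0,0,0]},
    {"dp":[-0.13,0.85,0],"rotation":[0,0,0]},
    {"dp":[-0.13,0.85,0],"rotation":[0,0,0]},
    {"dp":[-0.13,0.85,0],"rotation":[0,0,0]}
  ]
}}

```text
clock: 29.58
position: [0.5292, 0.2056, 0.1844]
ee_rot: [-0.001, 0.101, 0.995, 0.001]
contact_force: [0.1, -0.7, -0.3]
width: 0.0467
```

>>> {"op": "send_rows", "data": {
  "deltas": [
    {"dp":[-0.13,0.8,0],"rotation":[0,0,0]},
    {"dp":[-0.13,0.8,0],"rotation":[0,0,0]},
    {"dp":[-0.13,0.8,0],"rotation":[0,0,0]},
    {"dp":[-0.13,0.8,0],"rotation":[0,0,0]},
    {"dp":[-0.13,0.8,0],"rotation":[0,0,0]},
    {"dp":[-0.13,0.8,0],"rotation":[0,0,0]}
  ]
}}

```text
clock: 30.08
position: [0.5143, 0.2974, 0.1845]
ee_rot: [-0.001, 0.102, 0.995, -0.001]
contact_force: [-0.3, -0.8, -0.3]
width: 0.047
```

```bash
cat >> h.py <<'E'
def blob(q,cond,lo,hi):
    w=cloud(q); c=q['color'].astype(int); R,G,B=c[...,0],c[...,1],c[...,2]
    m=(cond(R,G,B)&(w[...,2]>lo)&(w[...,2]<hi)).astype(np.uint8)
    n,lab,st,ce=cv2.connectedComponentsWithStats(m)
    for k in np.argsort(-st[1:,4])[:4]+1:
        if st[k,4]>30:
            P=w[lab==k]; print('blob px',np.round(ce[k]),st[k,4],'rect',[np.round(x,1) for x in cv2.minAreaRect((P[:,:2]*1000).astype(np.float32))],'z med',np.median(P[:,2]))
E
python3 - <<'E'
from h import *
q=shot('wrist','w21'); p=shot('top','t21')
red=lambda R,G,B:(R>120)&(G<60)&(B<60)
for x in(q,p):
    blob(x,red,.07,.1); blob(x,red,.04,.06); print()
    w=cloud(x); d=w[...,:2]-CTL; ok=(w[...,2]>.044)&(w[...,2]<.056)&(np.hypot(d[...,0],d[...,1])<.11)
    n,lab,st,_=cv2.connectedComponentsWithStats(ok.astype(np.uint8)); k=1+np.argmax(st[1:,4]); P=w[lab==k]
    print('ctl',[np.round(v,1) for v in cv2.minAreaRect((P[:,:2]*1000).astype(np.float32))],np.median(P[:,2]))
goto(ctl(.038,0,.075),ori(90+CY,0))
E
```

```text
ctl [array([479.2, 314.5]), array([100.5, 150.7]), np.float64(78.6)] 0.05034505615838959
blob px [572. 262.] 126 rect [array([ 372.4, -613.2]), array([49.4, 13.2]), np.float64(89.5)] z med 0.08728020035485076
blob px [577. 304.] 34 rect [array([ 263.8, -618.9]), array([23.4, 15.3]), np.float64(89.2)] z med 0.07148886173915062
blob px [566. 303.] 35 rect [array([ 266. , -609.2]), array([13.2, 40.6]), np.float64(9.7)] z med 0.053777820804094746

ctl [array([470.5, 274.2]), array([137.9,  84.7]), np.float64(19.0)] 0.050255784003660084
clock 30.18 tcp [0.5143 0.2976 0.1848] w 0.0470 F [-0.173   0.105  -0.3329] q [ 0.4075  0.3476  1.5663  0.      1.2296 -0.9577]
TOTAL dp [-0.004  0.082 -0.915] rot [ 0.001 -0.004  0.01 ]
```

View pics/w21.png

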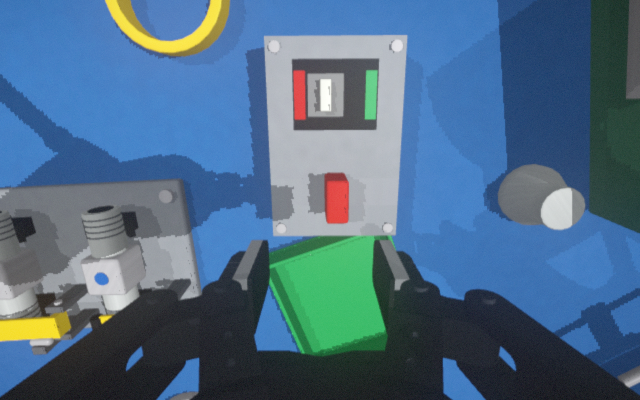

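Wrist view: the plug head is at (337,198) and the switch sits on the red side at (325,93). Descend over the head.

>>> {"op": "send_rows", "data": {
  "deltas": [
    {"dp":[0.01,0.08,-0.4],"rotation":[0,0,0]},
    {"dp":[0.01,0.08,-0.6],"rotation":[0,0,0]},
    {"dp":[0.01,0.08,-0.6],"rotation":[0,0,0]},
    {"dp":[0.01,0.08,-0.6],"rotation":[0,0,0]},
    {"dp":[0.01,0.08,-0.6],"rotation":[0,0,0]}
  ]
}}

```text
clock: 30.6
position: [0.5161, 0.3088, 0.1143]
ee_rot: [0.0, 0.102, 0.995, 0.0]
contact_force: [-0.2, 0.8, 0.5]
width: 0.0468
```

```bash
sed -i 's/^CTL=.*/CTL=np.array([.4785,.3148]); CY=-11.4/' h.py; python3 - <<'E'
from h import *
q=shot('wrist','w22'); 
print(proj(q,[ctl(.038,0,.08),ctl(.038,.008,.08),ctl(.038,-.008,.08),ctl(.022,0,.08)]))
goto(ctl(.038,0,.075),ori(90+CY,0))
E
```

```text
[[318.8712 242.3481]
 [334.7371 242.2686]
 [303.0056 242.4275]
 [318.6669 212.2446]]
clock 30.65 tcp [0.5165 0.3091 0.115 ] w 0.0469 F [-0.0637  0.4646 -0.1305] q [ 0.4233  0.4161  1.6469  0.0009  1.0763 -0.9435]
TOTAL dp [-0.006 -0.015 -0.333] rot [-0.003  0.003  0.011]
```

View pics/w22.png

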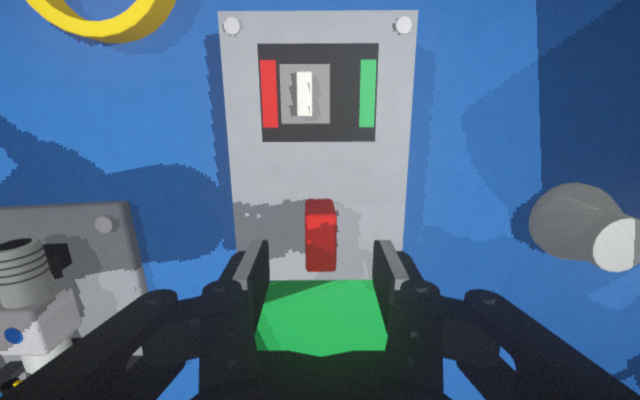

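>>> {"op": "send_rows", "data": {
  "deltas": [
    {"dp":[-0.005,-0.015,-0.15],"rotation":[0,0,0]},
    {"dp":[-0.005,-0.015,-0.25],"rotation":[0,0,0]},
    {"dp":[-0.005,-0.015,-0.33],"rotation":[0,0,0]},
    {"dp":[-0.005,-0.015,-0.33],"rotation":[0,0,0]},
    {"dp":[-0.005,-0.015,-0.33],"rotation":[0,0,0]}
  ]
}}

```text
clock: 31.07
position: [0.5148, 0.3075, 0.0742]
ee_rot: [-0.0, 0.102, 0.995, 0.0]
contact_force: [0.5, -0.0, 0.2]
width: 0.0467
```

>>> {"op": "send_rows", "data": {
  "deltas": [
    {"dp":[0,0,0],"rotation":[0,0,0]},
    {"dp":[0,0,0],"rotation":[0,0,0]},
    {"dp":[0,0,0],"rotation":[0,0,0]},
    {"dp":[0,0,0],"rotation":[0,0,0]},
    {"dp":[0,0,0],"rotation":[0,0,0]},
    {"dp":[0,0,0],"rotation":[0,0,0]}
  ],
  "fingers": 1,
  "grip_force": 80
}}

```text
clock: 31.57
position: [0.515, 0.3077, 0.0745]
ee_rot: [0.0, 0.102, 0.995, 0.001]
contact_force: [-0.4, -0.4, 5.6]
width: 0.0143
```

>>> {"op": "send_rows", "data": {
  "deltas": [
    {"dp":[0,0,0.03],"rotation":[0,0,0]},
    {"dp":[0,0,0.06],"rotation":[0,0,0]},
    {"dp":[0,0,0.1],"rotation":[0,0,0]},
    {"dp":[0,0,0.2],"rotation":[0,0,0]},
    {"dp":[0,0,0.35],"rotation":[0,0,0]},
    {"dp":[0,0,0.5],"rotation":[0,0,0]},
    {"dp":[0,0,0.6],"rotation":[0,0,0]},
    {"dp":[0,0,0.6],"rotation":[0,0,0]}
  ]
}}

```text
clock: 32.23
position: [0.5158, 0.3082, 0.1485]
ee_rot: [0.002, 0.102, 0.995, 0.002]
contact_force: [-0.5, -0.2, 0.1]
width: 0.0145
```

```bash
python3 - <<'E'
from h import *
q=shot('wrist','w23'); goto([.632,.298,.15],ori(90+CY,0))
w=cloud(q); c=q['color'].astype(int); g=(c[...,1]>90)&(c[...,0]<90)&(c[...,2]<120)&(w[...,0]>.5)&(w[...,0]<.75)&(w[...,2]<.06)&(w[...,2]>-.01)
P=w[g]; print('tray',[np.round(v,1) for v in cv2.minAreaRect((P[:,:2]*1000).astype(np.float32))])
E
```

```text
clock 32.28 tcp [0.515  0.3078 0.1469] w 0.0142 F [ 0.5188 -0.6356 -0.3955] q [ 0.4221  0.3846  1.6096  0.0012  1.1456 -0.9455]
TOTAL dp [ 0.975 -0.082  0.026] rot [-0.003  0.002  0.009]
tray [array([596.3, 275.5]), array([525.9, 163.3]), np.float64(82.8)]
```

View pics/w23.png

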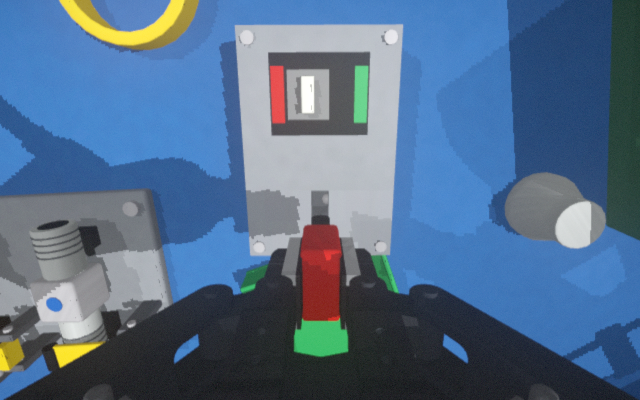

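The plug is out and its socket is visible. Carry it over the tray.

>>> {"op": "send_rows", "data": {
  "deltas": [
    {"dp":[0.97,-0.08,0.05],"rotation":[0,0,0]},
    {"dp":[0.97,-0.08,0.05],"rotation":[0,0,0]},
    {"dp":[0.97,-0.08,0.05],"rotation":[0,0,0]},
    {"dp":[0.97,-0.08,0.05],"rotation":[0,0,0]},
    {"dp":[0.97,-0.08,0.05],"rotation":[0,0,0]}
  ]
}}

```text
clock: 32.7
position: [0.6316, 0.297, 0.1492]
ee_rot: [-0.002, 0.103, 0.995, -0.0]
contact_force: [-0.2, -0.4, -0.7]
width: 0.0143
```

```bash
python3 - <<'E'
from h import *
q=shot('wrist','w24'); p=shot('top','t24');s=shot('scene','s24'); goto([.632,.298,.062],ori(90+CY,0))
i=cv2.imread('pics/s24.png')[150:350,250:500]; cv2.imwrite('pics/s24c.png',cv2.resize(i,None,fx=3,fy=3))
E
```

```text
clock 32.85 tcp [0.6289 0.2977 0.1502] w 0.0146 F [-0.2485 -0.0971  0.4407] q [ 0.3416  0.5189  1.3669  0.0013  1.2605 -1.0263]
TOTAL dp [ 0.026  0.002 -0.735] rot [ 0.001 -0.01   0.009]
```

View pics/s24c.png

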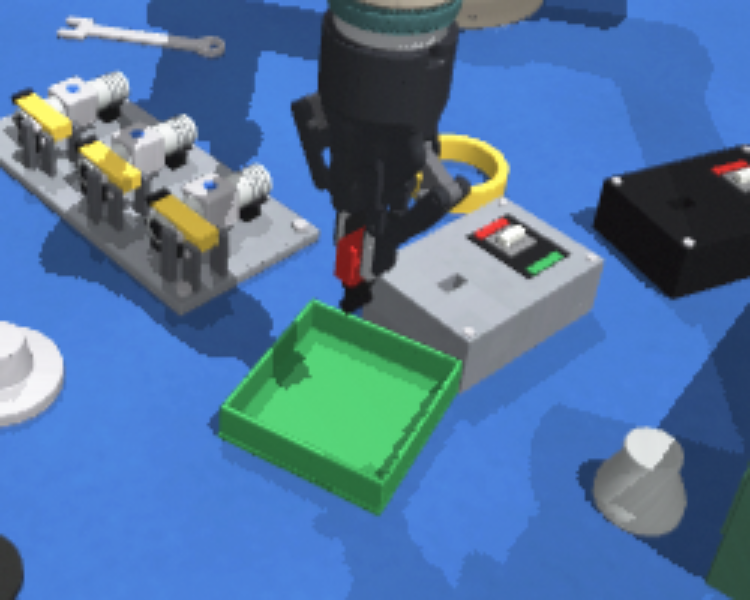

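View pics/w24.png

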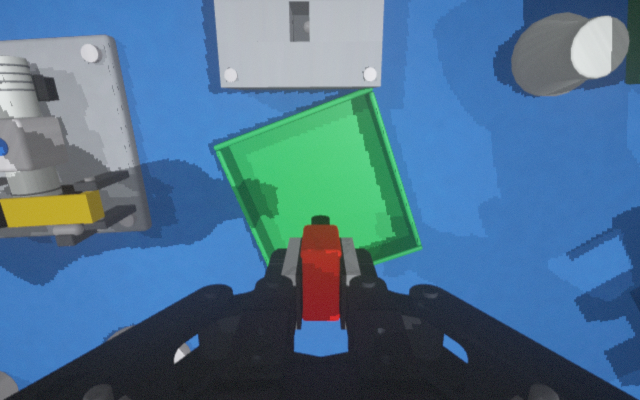

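```bash
python3 - <<'E'
from h import *
q=eyes.get_image('wrist'); r=np.radians(8.9)
T=np.array([.6303,.2973])
for a,b in((-1,-1),(-1,1),(1,1),(1,-1)):
    x,y=a*.066,b*.0605
    P=[T[0]+x*np.cos(r)-y*np.sin(r),T[1]+x*np.sin(r)+y*np.cos(r),.03]; print(P,proj(q,P))
# observed corner rays at z=.03
R=cv2.Rodrigues(np.array(q['rvec'],float))[0]; t=np.array(q['tvec']).ravel(); K=np.array(q['mtx']); C=-R.T@t
for uv in((215,148),(372,90),(420,245)):
    d=R.T@np.linalg.inv(K)@[uv[0],uv[1],1]; print(uv,C+d*(.03-C[2])/d[2])
E
```

```text
[np.float64(0.5744546272303381), np.float64(0.2273175426251871), 0.03] [[210.3144 144.0242]]
[np.float64(0.5557346704881025), np.float64(0.34686068638328316), 0.03] [[370.6681  81.7529]]
[np.float64(0.6861453727696618), np.float64(0.3672824573748129), 0.03] [[423.6178 248.4951]]
[np.float64(0.7048653295118974), np.float64(0.24773931361671686), 0.03] [[280.2716 296.367 ]]
(215, 148) [0.5779 0.2298 0.03  ]
(372, 90) [0.5612 0.3469 0.03  ]
(420, 245) [0.6826 0.3649 0.03  ]
```

>>> {"op": "send_rows", "data": {
  "deltas": [
    {"dp":[0.02,0,-0.3],"rotation":[0,0,0]},
    {"dp":[0.02,0,-0.55],"rotation":[0,0,0]},
    {"dp":[0.02,0,-0.7],"rotation":[0,0,0]},
    {"dp":[0.02,0,-0.73],"rotation":[0,0,0]},
    {"dp":[0.02,0,-0.73],"rotation":[0,0,0]},
    {"dp":[0.02,0,-0.73],"rotation":[0,0,0]}
  ]
}}

```text
clock: 33.4
position: [0.6332, 0.2984, 0.0649]
ee_rot: [-0.0, 0.101, 0.995, 0.0]
contact_force: [0.3, 0.7, -0.8]
width: 0.0143
```

>>> {"op": "send_rows", "data": {
  "deltas": [
    {"dp":[0,0,0],"rotation":[0,0,0]},
    {"dp":[0,0,0],"rotation":[0,0,0]},
    {"dp":[0,0,0],"rotation":[0,0,0]},
    {"dp":[0,0,0],"rotation":[0,0,0]},
    {"dp":[0,0,0],"rotation":[0,0,0]},
    {"dp":[0,0,0],"rotation":[0,0,0]}
  ],
  "fingers": -0.2
}}

```text
clock: 33.9
position: [0.6333, 0.2979, 0.0641]
ee_rot: [-0.001, 0.102, 0.995, 0.0]
contact_force: [0.2, -0.5, 0.4]
width: 0.0511
```

>>> {"op": "send_rows", "data": {
  "deltas": [
    {"dp":[0,0,0.4],"rotation":[0,0,0]},
    {"dp":[0,0,0.9],"rotation":[0,0,0]},
    {"dp":[0,0,0.9],"rotation":[0,0,0]},
    {"dp":[0,0,0.9],"rotation":[0,0,0]},
    {"dp":[0,0,0.9],"rotation":[0,0,0]}
  ]
}}

```text
clock: 34.32
position: [0.6341, 0.2982, 0.1742]
ee_rot: [0.001, 0.102, 0.995, 0.001]
contact_force: [0.1, 0.6, 0.3]
width: 0.0515
```

```bash
python3 - <<'E'
from h import *
q=shot('wrist','w25'); goto(ctl(-.035,-.03,.10),ori(90+CY,0))
E
```

```text
clock 34.37 tcp [0.6329 0.2977 0.172 ] w 0.0514 F [ 0.2906 -0.4012 -0.892 ] q [ 0.3399  0.5077  1.3305  0.0009  1.3043 -1.0275]
TOTAL dp [-1.622 -0.045 -0.6  ] rot [-0.001 -0.002  0.01 ]
```

View pics/w25.png

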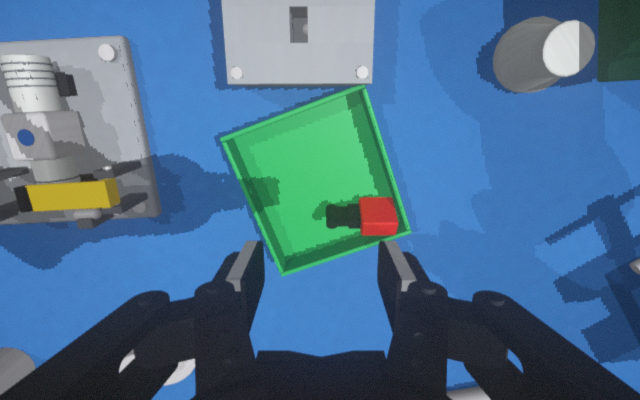

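The plug lies inside the tray (red head at (378,216)). Next the switch: look from above.

>>> {"op": "send_rows", "data": {
  "deltas": [
    {"dp":[-0.8,0,0],"rotation":[0,0,0]},
    {"dp":[-0.8,0,0],"rotation":[0,0,0]},
    {"dp":[-0.8,0,0],"rotation":[0,0,0]},
    {"dp":[-0.8,0,0],"rotation":[0,0,0]}
  ]
}}

```text
clock: 34.7
position: [0.5316, 0.2971, 0.1695]
ee_rot: [-0.005, 0.101, 0.995, -0.002]
contact_force: [-0.1, -0.3, 0.3]
width: 0.051
```

>>> {"op": "send_rows", "data": {
  "deltas": [
    {"dp":[-0.8,0.1,-0.5],"rotation":[0,0,0]},
    {"dp":[-0.8,0.1,-0.5],"rotation":[0,0,0]},
    {"dp":[-0.8,0.1,-0.5],"rotation":[0,0,0]},
    {"dp":[-0.8,0.1,-0.5],"rotation":[0,0,0]},
    {"dp":[-0.8,0.1,-0.5],"rotation":[0,0,0]},
    {"dp":[-0.8,0.1,-0.5],"rotation":[0,0,0]}
  ],
  "fingers": 0.2
}}

```text
clock: 35.2
position: [0.4427, 0.3102, 0.1114]
ee_rot: [-0.0, 0.102, 0.995, 0.0]
contact_force: [0.8, -0.6, -0.2]
width: 0.0344
```

```bash
python3 - <<'E'
from h import *
q=shot('wrist','w26'); 
wh=lambda R,G,B:(R>200)&(G>200)&(B>200)
blob(q,wh,.05,.07)
print(ctl(-.035,-.007,.058),proj(q,[ctl(-.035,-.007,.058)]))
goto(ctl(-.035,-.007,.10),ori(90+CY,0))
E
```

```text
blob px [499.  16.] 218 rect [array([354., 417.]), array([7.4, 7.4]), np.float64(70.2)] z med 0.051806740605498586
blob px [421. 168.] 163 rect [array([421.3, 370.1]), array([7.2, 8.2]), np.float64(70.5)] z med 0.0516377933257444
blob px [264. 169.] 148 rect [array([404.2, 285.7]), array([6.8, 7.3]), np.float64(80.5)] z med 0.05174165691658546
blob px [ 44. 359.] 85 rect [array([498.6, 114.1]), array([13. ,  5.2]), np.float64(83.9)] z med 0.051254827092387
[0.4428 0.3149 0.058 ] [[329.9202 227.1843]]
clock 35.25 tcp [0.4433 0.3103 0.1119] w 0.0342 F [ 0.5969 -0.0242  0.3029] q [ 0.4817  0.3401  1.7851  0.0008  1.0153 -0.8855]
TOTAL dp [-0.004  0.038 -0.099] rot [-0.002  0.001  0.01 ]
```

View pics/w26.png

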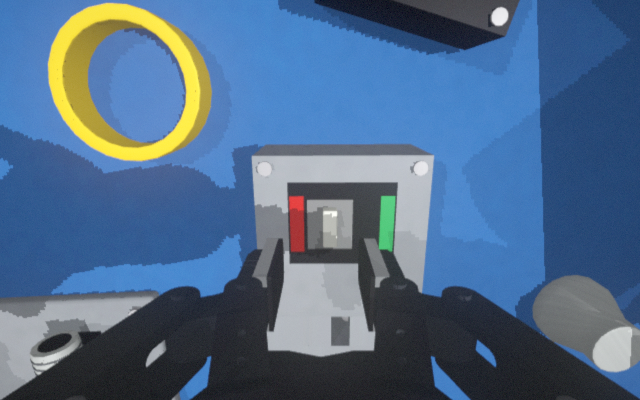

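Ridge is at (330,228), exactly as predicted. Lower, grip it and slide it +y.

>>> {"op": "send_rows", "data": {
  "deltas": [
    {"dp":[0,0.04,-0.2],"rotation":[0,0,0]},
    {"dp":[0,0.04,-0.3],"rotation":[0,0,0]},
    {"dp":[0,0.04,-0.325],"rotation":[0,0,0]},
    {"dp":[0,0.04,-0.325],"rotation":[0,0,0]},
    {"dp":[0,0.04,-0.325],"rotation":[0,0,0]}
  ]
}}

```text
clock: 35.67
position: [0.4426, 0.3148, 0.0733]
ee_rot: [-0.0, 0.102, 0.995, 0.001]
contact_force: [-0.7, 0.5, -0.1]
width: 0.034
```

>>> {"op": "send_rows", "data": {
  "deltas": [
    {"dp":[0,0,0],"rotation":[0,0,0]},
    {"dp":[0,0,0],"rotation":[0,0,0]},
    {"dp":[0,0,0],"rotation":[0,0,0]},
    {"dp":[0,0,0],"rotation":[0,0,0]},
    {"dp":[0,0,0],"rotation":[0,0,0]}
  ],
  "fingers": 1,
  "grip_force": 20
}}

```text
clock: 36.08
position: [0.4421, 0.3155, 0.0737]
ee_rot: [0.0, 0.102, 0.995, 0.001]
contact_force: [1.0, 2.4, 3.2]
width: 0.0071
```

>>> {"op": "send_rows", "data": {
  "deltas": [
    {"dp":[0.006,0.03,0],"rotation":[0,0,0]},
    {"dp":[0.012,0.06,0],"rotation":[0,0,0]},
    {"dp":[0.018,0.09,0],"rotation":[0,0,0]},
    {"dp":[0.024,0.12,0],"rotation":[0,0,0]},
    {"dp":[0.024,0.12,0],"rotation":[0,0,0]},
    {"dp":[0.024,0.12,0],"rotation":[0,0,0]}
  ]
}}

```text
clock: 36.58
position: [0.4449, 0.3293, 0.0737]
ee_rot: [0.0, 0.101, 0.995, 0.0]
contact_force: [1.7, 0.5, 4.8]
width: 0.0068
```

>>> {"op": "send_rows", "data": {
  "deltas": [
    {"dp":[0,0,0],"rotation":[0,0,0]},
    {"dp":[0,0,0],"rotation":[0,0,0]},
    {"dp":[0,0,0],"rotation":[0,0,0]},
    {"dp":[0,0,0],"rotation":[0,0,0]},
    {"dp":[0,0,0],"rotation":[0,0,0]}
  ],
  "fingers": 0.3
}}

```text
clock: 37.0
position: [0.4436, 0.3288, 0.0724]
ee_rot: [-0.001, 0.102, 0.995, -0.0]
contact_force: [1.0, 0.7, -0.7]
width: 0.0298
```

>>> {"op": "send_rows", "data": {
  "deltas": [
    {"dp":[0,0,0.5],"rotation":[0,0,0]},
    {"dp":[0,0,1],"rotation":[0,0,0]},
    {"dp":[0,0,1],"rotation":[0,0,0]},
    {"dp":[0,0,1],"rotation":[0,0,0]},
    {"dp":[0,0,1],"rotation":[0,0,0]}
  ]
}}

```text
clock: 37.42
position: [0.4452, 0.3297, 0.1952]
ee_rot: [0.001, 0.102, 0.995, 0.002]
contact_force: [-0.9, -0.7, -1.2]
width: 0.0297
```

```bash
python3 - <<'E'
from h import *
q=shot('wrist','w27'); p=shot('top','t27'); s=shot('scene','s27')
print(proj(q,[ctl(-.035,-.007,.058),ctl(-.035,.007,.058)]))
i=cv2.imread('pics/s27.png')[140:340,190:500]; cv2.imwrite('pics/s27c.png',cv2.resize(i,None,fx=2.5,fy=2.5,interpolation=cv2.INTER_CUBIC))
E
```

```text
[[301.8442 190.3851]
 [319.4304 190.3004]]
```

View pics/w27.png

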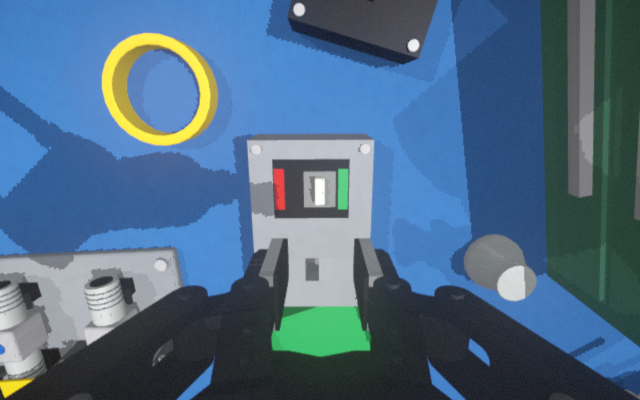

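View pics/s27c.png

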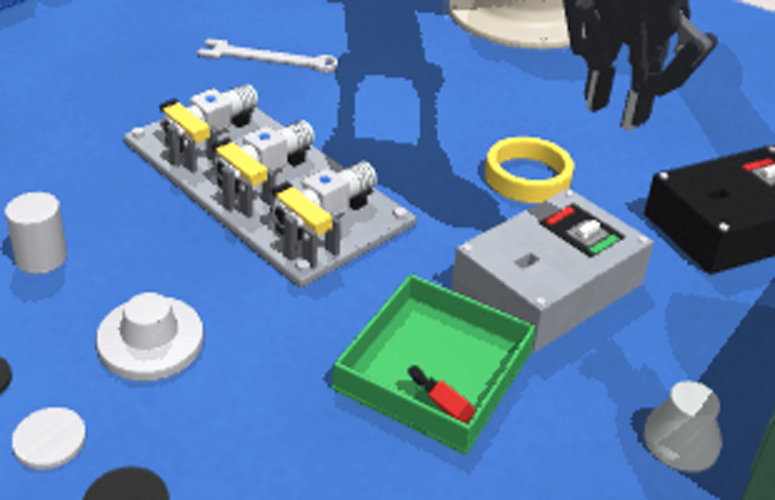

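View pics/t27.png

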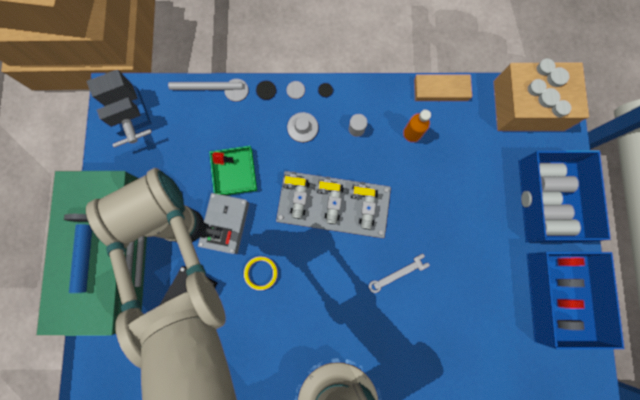

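The ridge is at (319,191), which is where the "on" position projects. All three straps are shut over valves, the plug is in the tray and the bystanders are where they were. Handing in.

```bash
python3 -c "
from h import *
print(manip.sign_off()); print(monitor.get_state()['clock'])"
```

```text
the job is handed in; nothing more can be done
None
the job is handed in; nothing more can be done
```

The job is done and handed in, at about 37.6 s of the 208 s allowed. All three valves on the bench went into the cradles, one to each. I then pressed the three straps shut, pulled the red plug and left it in the green tray, and slid the switch to the green mark last.

- **Valves:** the last pictures show all three lying in the V supports, along the jig.
- **Straps:** all three are level and shut. The depth reading put them at about 53–57 mm, which matches the shut position.
- **Plug and switch:** the plug lies inside the tray near one wall. The switch's white ridge is where its "on" position projects, to within a pixel.
- **Other things on the bench:** the flange, bottle, tape, spanner, reducer, offcut and black look-alike all appear untouched.

None of these checks failed. The two camera views differed by 2–4 mm on some positions, and I corrected for that from the wrist camera before gripping. The trained networks missed two of the three valves in the first overhead picture, so I located the valves from the depth image. I saw no grip slackening and no valve knocked aside.

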